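Load the delivery case and raise its telescoping handles

TASK

Pack this order for the courier: slide every narrow white meal box with a brown label (not the larger square tubs or the spare boxes at the back), lid up and lengthwise, fully home into a bay of its own in the red delivery case, so that its end is flush with the mouth. Only when all the boxes are in, pull each of its two telescoping handles right up until the lock buttons of both sections have clicked out, and leave the handles standing locked. Do not knock over or shove away the jars, tubs, bowl and cup around the case.

Things in the scene. Friction and masses are not known exactly. Their poses are not given: they have to be found in the camera images.
- case: Red hard-shell meal delivery case fixed to the table, up to 12 degrees askew. Origin: on the table (z = 0) under the middle of the mouth line; x runs into the bays, away from the robot; z up. Four open-fronted bays side by side, and two telescoping handles behind them. Top at z = 55 mm: strips at x = 8 to 42 and 79 to 119 mm, open between them, so the boxes inside show from above.
- mouth (a point): Middle of the mouth line (the front ends of the bay walls), at bay floor height, 6 mm above the table. The bays are centred 91.5 and 30.5 mm either side of it along the case's y; each is 53 mm wide, 113 mm deep along the case's x from the mouth line to a fixed back wall, and 45 mm high. 8 mm walls with rounded noses part the bays.
- ledge (a point): Centre of the top of the black loading ledge: the case's 6 mm thick base plate, which sticks out 105 mm in front of the mouth line, 260 mm wide, level with the bay floors. Boxes slide in over it.
- left_bar (a point): Centre of the black cross-bar on top of the left telescoping handle: bar 84 mm long along the case's y axis, 18 mm thick along its x axis, 22 mm high, on a 12 mm square steel tube that rises from a dark collar (33 by 31 mm, rim 75 mm above the table) at case x = 138, y = +75 mm. 111 mm above the table with the handle fully in, 215 mm at the end stops; it may start drawn out a little.
- left_lower (a joint): Extension of the left handle's lower section (18 mm square) out of the collar, m: 0 in, end stop 0.052. Past 0.048 its lock button springs out above the collar; it then cannot go back, and may settle to 0.048 when let go. About 3.5 N of friction.
- left_upper (a joint): Extension of the left handle's upper section (12 mm square, with the bar) out of the lower one, m: as for the lower section, its lock button springing out above the lower section's rim. About 2.5 N of friction. Lifting the bar draws out the upper section first, then the lower; 4 to 8 N of pull.
- left_lower_lock (a joint): Brass spring lock button on the far (+x) side of the left handle's lower section: 0 pressed in, 0.006 clicked out (m). It springs out by itself.
- left_upper_lock (a joint): Brass spring lock button on the far (+x) side of the left handle's upper section: 0 pressed in, 0.006 clicked out (m). It springs out by itself.
- right_bar (a point): Centre of the black cross-bar on top of the right telescoping handle: bar 84 mm long along the case's y axis, 18 mm thick along its x axis, 22 mm high, on a 12 mm square steel tube that rises from a dark collar (33 by 31 mm, rim 75 mm above the table) at case x = 138, y = -75 mm. 111 mm above the table with the handle fully in, 215 mm at the end stops; it may start drawn out a little.
- right_lower (a joint): Extension of the right handle's lower section (18 mm square) out of the collar, m: 0 in, end stop 0.052. Past 0.048 its lock button springs out above the collar; it then cannot go back, and may settle to 0.048 when let go. About 3.5 N of friction.
- right_upper (a joint): Extension of the right handle's upper section (12 mm square, with the bar) out of the lower one, m: as for the lower section, its lock button springing out above the lower section's rim. About 2.5 N of friction. Lifting the bar draws out the upper section first, then the lower; 4 to 8 N of pull.
- right_lower_lock (a joint): Brass spring lock button on the far (+x) side of the right handle's lower section: 0 pressed in, 0.006 clicked out (m). It springs out by itself.
- right_upper_lock (a joint): Brass spring lock button on the far (+x) side of the right handle's upper section: 0 pressed in, 0.006 clicked out (m). It springs out by itself.
- meal1: White lidded meal box, rigid, 110 (x) by 50 (y) by 38 mm high, about 0.25 kg, with a brown card label on its lid. Origin: centre of its underside, x lengthwise, z up through the lid. Starts lying lid up on the table beside the case. May be absent (then None). All meal boxes are alike, and either end may go first into any bay.
- meal2: White lidded meal box, rigid, 110 (x) by 50 (y) by 38 mm high, about 0.25 kg, with a brown card label on its lid. Origin: centre of its underside, x lengthwise, z up through the lid. Starts lying lid up on the table beside the case. May be absent (then None). All meal boxes are alike, and either end may go first into any bay.
- meal3: White lidded meal box, rigid, 110 (x) by 50 (y) by 38 mm high, about 0.25 kg, with a brown card label on its lid. Origin: centre of its underside, x lengthwise, z up through the lid. Starts lying lid up on the table beside the case. May be absent (then None). All meal boxes are alike, and either end may go first into any bay.
- meal4: White lidded meal box, rigid, 110 (x) by 50 (y) by 38 mm high, about 0.25 kg, with a brown card label on its lid. Origin: centre of its underside, x lengthwise, z up through the lid. Starts lying lid up on the table beside the case. May be absent (then None). All meal boxes are alike, and either end may go first into any bay.
- jar_left: Bystander: amber glass jar, 60 mm diameter, 75 mm high. Origin: centre of its underside.
- jar_right: Bystander: amber glass jar like the other one, 60 mm diameter, 75 mm high. Origin: centre of its underside.
- tub_left: Bystander: square lidded tub, 102 by 102 by 49 mm high, not part of this order. Origin: centre of its underside.
- tub_right: Bystander: square lidded tub like the other one, not part of this order. Origin: centre of its underside.
- dip_bowl: Bystander: white bowl, 84 mm diameter, 35 mm high. Origin: centre of its underside.
- tea_cup: Bystander: blue cup, 66 mm diameter, 60 mm high. Origin: centre of its underside.

How it is judged:
By the outcome, as a careful person would: the job done as asked, in the order asked, and still so for the second after the job is handed in, with the robot touching nothing.
Of meal1, meal2, meal3, meal4 only 3 to 4 are there at a start; the rules pass over those that are not, and their reading is None.
At some moment in a run one of meal1, meal2, meal3, meal4 may be knocked a few centimetres aside while the robot is not near it.
Once in a run the grip may slacken for a moment while it holds something.
It also fails if it takes over 210 s, if anything falls off the work surface, if the arm or the gripper's body presses on something with over 40 N, if the wrist force passes 120 N, or if a joint passes its speed limit or range.

ROBOT

A 6-joint arm with a two-finger parallel gripper is mounted at the origin on the work surface. World frame = base frame: x ahead of the robot, y to its left, z up, the work surface at z = 0. Lengths are in mm, angles in degrees, forces in N, time in s.
With the tool pointing down it reaches from about 350 to 800 mm from the base axis. Payload 7.3 kg.
Tool frame: the origin (TCP) lies where the fingers leave the gripper's body, on its centre line; the fingertips stand 73 mm ahead of it and the grasp point (between the pads) lies 54 mm ahead of it (grasp_offset is the z of the grasp point in the tool frame, in mm); z points along the fingers, y is the line along which they close (so a half turn about z gives the same grasp; the last joint's range is limited). The gripper opens to 85 mm and grips with 20 to 120 N. Pads are 22 mm wide; open, the fingers measure 114 mm over their backs; the gripper's body (76 mm by 85 mm) begins 54 mm behind the grasp point. The pads swing forward as they close: fully open they stand 13 mm farther back than shut.
Start: joints at [-80.615, 19.595, 87.324, -0, 73.075, -8.365], TCP at [160.077, -500.013, 303.922] pointing down, gripper open.
Joint ranges: [-145.02, 145.02], [-44.19, 115.74], [2.07, 154.8], [-57.11, 237.11], [16.16, 152.29], [-177.93, 177.93]. Speed limits (degrees/s): [147.25, 147.25, 180, 180, 180, 180].

INTERFACE

Orientations are given as [roll, pitch, yaw] about the fixed x, y, z axes, in that order (R = Rz(yaw) Ry(pitch) Rx(roll)).
In Python, from workcell import * gives the robot as it stands.
- The arm moves only by the tool play_rows, never from a script. Its argument "steps" is a list of rows, each an object of numbers: "jaw": the closure, from 0 (fully open) to 1 (shut); "tx", "ty", "tz": the shift along the world's x, y, z in units of 25 mm (1.0 is 25 mm); "yaw": the turn about the world's z in units of 5 degrees (1.0 is 5 degrees). A call has 1 to 12 rows; each row is the pose to reach, as a shift and turn from the pose commanded when the call began; what a row does not reach only later rows make up. A row lasts 1/10 s, in which the tool goes at most 50 mm and 8.59 degrees, less where a joint would pass 70% of its speed; a pose out of reach is approached as far as the arm can. A call with a gripper value outside its range is refused whole. The fingers move at their own pace and stop on an object; "squeeze" is the grip in N (left out, the last holds). Time passes only in rows, so rows that repeat a pose let the fingers close. It gives the time, the measured TCP pose, the force, the opening and the grip force at its end, in the units of the state.
- get_state(): the state, without advancing time (a new reading comes with each control period).
- read_camera(name): name is "side" or "top"; returns the picture (480x640x3 uint8, red, green, blue); there is no depth.
- camera_model(name): a dict with "camera_matrix" (3x3 intrinsics, pixels), "cam_to_world" (4x4, takes a point from camera to world coordinates). Camera axes: x right, y down, z forward; pixel columns grow to the right and rows downward; lengths in mm; the calibration is good to about 2 mm. A picture is of the moment at which its call begins. camera_model takes no time and is no camera call.
- sign_off(): hands the job in; it is judged then, once.
Trained networks look in the newest picture that a camera, given by its name, has taken for a name from the list of things; names that differ only in an ending like _2 or _b are one class to them, and where a whole thing is asked for, a point or a joint stands for the part that bears it (a point fixed in the world has none). Each returns a list of dicts, best first, with "p" (0 to 1); they miss things now and then, are a little off and sometimes report something else, mostly with a low value. They report only what shows in the picture. A call takes as long as a camera call.
- regions_of(camera, label): "mask" (480x640 bool, what is visible of it) and "pixel" ([row, column] in pixels, amid what is visible of it).
The state is a dict: "clock": time; "joint_positions": joint angles; "qvel": joint speeds; "joint_efforts": joint torques, N m; "ee_pos": TCP position; "tool_rot": TCP orientation; "force": force on the tool from outside, world axes, zero at the start; "torque": the same for the moment, N m; "width": finger opening in mm; "grip_force": force on a finger pad.
Only numpy, scipy, OpenCV 4.12 (cv2) and the standard library are available. Lean on these libraries where they do the work, as an engineer would, in place of code of your own. Each camera call takes 0.05 s, during which the arm holds its last target. There are 200 camera calls.

## Working session

There is one attempt and no reset: what is moved stays moved. The work goes in short steps, Python scripts to look and compute and a tool call to move; the robot and the scene stay as the last step left them, time stands still between calls to the robot, and variables do not carry over. Pictures are saved under pics/ and viewed, at most 14 in all, crops included, and the job is handed in when it is done.

Besides the shell and the picture viewer there is one more tool, called after "Request:" as name(argument=value, ...) on one line, values as JSON. play_rows: Moves the arm, as the interface text tells. Its arguments: {"type":"object","properties":{"steps":{"type":"array"},"squeeze":{"type":"number"}},"required":["steps"]}

```bash
ls; mkdir -p pics; python3 - <<'E'
from workcell import *
import cv2,numpy as np
for c in("top","side"):
    im=read_camera(c); cv2.imwrite(f"pics/{c}0.png",im[:,:,::-1])
    m=camera_model(c); print(np.round(m["camera_matrix"],1).tolist(),np.round(m["cam_to_world"],3).tolist())
    for l in ("case","meal1","left_bar","right_bar"):
        for r in regions_of(c,l)[:6]: print(c,l,round(r["p"],2),np.round(r["pixel"]).tolist(),int(r["mask"].sum()))
s=get_state();print({k:np.round(v,2).tolist() for k,v in s.items()})
E
```

```text
pics
[[603.0, 0.0, 322.8], [0.0, 603.0, 243.6], [0.0, 0.0, 1.0]] [[-0.026, -0.997, 0.068, 418.018], [-1.0, 0.026, 0.008, -2.04], [-0.01, -0.068, -0.998, 1694.883], [0.0, 0.0, 0.0, 1.0]]
top case 0.8 [231.0, 323.0] 9291
top case 0.75 [186.0, 293.0] 244
top case 0.61 [224.0, 146.0] 668
top meal1 0.91 [297.0, 210.0] 743
top meal1 0.83 [231.0, 452.0] 775
top meal1 0.74 [241.0, 197.0] 724
top left_bar 0.6 [185.0, 293.0] 252
top right_bar 0.77 [188.0, 351.0] 249
[[521.8, 0.0, 319.0], [0.0, 521.8, 234.2], [0.0, 0.0, 1.0]] [[0.98, -0.097, 0.175, 309.482], [-0.2, -0.472, 0.859, -1202.244], [-0.001, -0.876, -0.482, 799.966], [0.0, 0.0, 0.0, 1.0]]
side case 0.64 [268.0, 326.0] 6151
side case 0.64 [250.0, 364.0] 249
side case 0.44 [398.0, 327.0] 1329
side meal1 0.6 [349.0, 346.0] 1214
side meal1 0.58 [214.0, 294.0] 470
side left_bar 0.6 [213.0, 352.0] 171
side left_bar 0.43 [399.0, 323.0] 1295
{'clock': 0.5, 'joint_positions': [-80.62, 19.59, 87.33, -0.0, 73.08, -8.36], 'qvel': [-0.01, -0.07, 0.0, 0.03, -0.02, -0.03], 'joint_efforts': [-0.0, -43.32, -24.61, -0.0, 0.0, 0.0], 'ee_pos': [160.05, -499.99, 303.91], 'tool_rot': [180.0, 0.0, 17.75], 'force': [-0.15, 0.59, 1.07], 'torque': [-0.02, -0.05, -0.04], 'grip_force': 0.0, 'width': 85.02}
```

```bash
python3 - <<'E'
import cv2
im=cv2.imread("pics/top0.png")[120:420,90:490]
cv2.imwrite("pics/top0c.png",cv2.resize(im,(800,600),interpolation=cv2.INTER_CUBIC))
E
```

```text
(no output)
```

View pics/top0c.png

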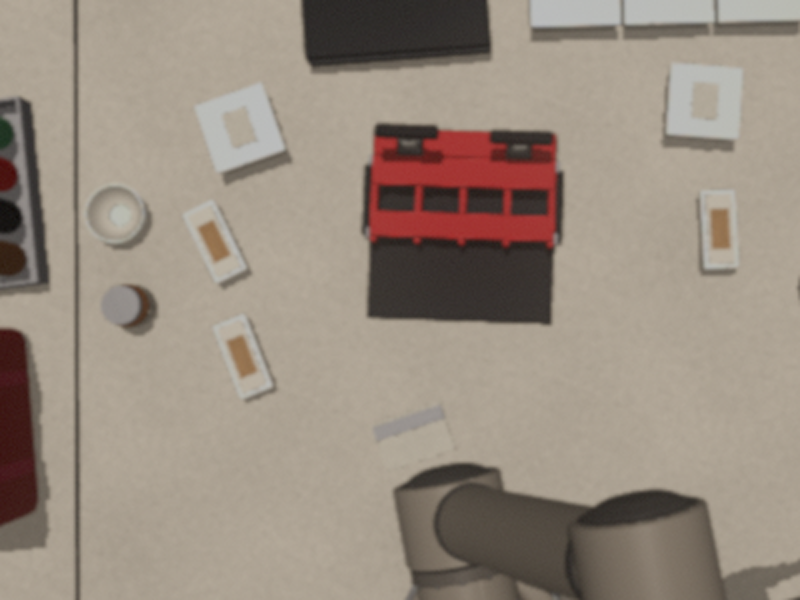

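View pics/side0.png

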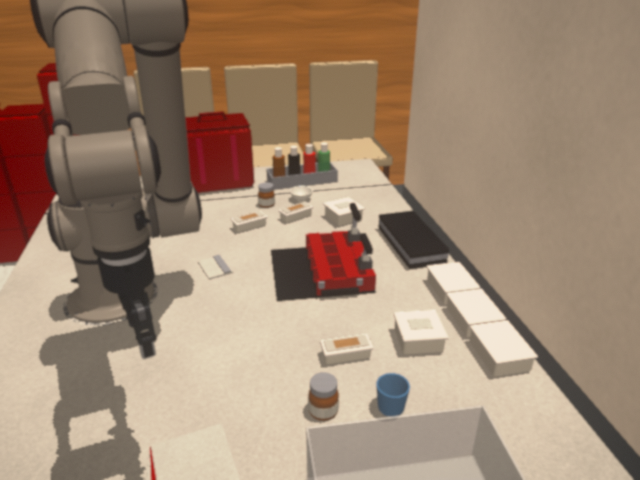

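Three labelled boxes show: crop (215,243), (243,357) and (719,230). The case is near the middle, slightly askew. The side view agrees, and the jar and cup are well clear. Next I'll measure the case and box poses.

```bash
cat > h.py <<'E'
from workcell import *
import numpy as np, cv2
from scipy.optimize import least_squares
from scipy.ndimage import map_coordinates
def toworld(cam,uv,z):
    m=camera_model(cam);T=np.array(m["cam_to_world"]);K=np.array(m["camera_matrix"])
    uv=np.atleast_2d(uv).astype(float)
    d=np.c_[uv,np.ones(len(uv))]@np.linalg.inv(K).T@T[:3,:3].T
    return T[:3,3]+d*((z-T[2,3])/d[:,2])[:,None]
def topix(cam,P):
    m=camera_model(cam);T=np.linalg.inv(np.array(m["cam_to_world"]));K=np.array(m["camera_matrix"])
    q=(np.c_[P,np.ones(len(P))]@T[:3].T)@K.T
    return q[:,:2]/q[:,2:]
def R2(a): c,s=np.cos(a),np.sin(a); return np.array([[c,-s],[s,c]])
def edgefit(img,cam,segs,p0,iters=8,win=10,free=3):
    """segs: (p,q,z) edge segments in object frame; p0=(x,y,yaw rad). strongest gradient across each edge"""
    g=cv2.GaussianBlur(img,(0,0),.7).astype(float); p=np.array(p0,float)
    for it in range(iters):
        w=max(4,win*.7**it); A=[]
        for a,b,z in segs:
            a,b=np.array(a,float),np.array(b,float); n=np.array([-(b-a)[1],(b-a)[0]])/np.linalg.norm(b-a)
            for t in np.linspace(.08,.92,15):
                o=a+t*(b-a); s=np.arange(-w,w+.01,.5)
                X=(o+s[:,None]*n)@R2(p[2]).T+p[:2]
                uv=topix(cam,np.c_[X,np.full(len(X),z)])
                v=np.stack([map_coordinates(g[:,:,c],[uv[:,1],uv[:,0]],order=1) for c in range(3)],1)
                d=np.linalg.norm(v[4:]-v[:-4],axis=1); k=d.argmax()
                if d[k]<25: continue
                ww=d*(abs(np.arange(len(d))-k)<=4); sk=(ww*s[2:-2]).sum()/ww.sum()
                A.append((o,n,sk,R2(p[2])@(o+sk*n)+p[:2]))
        def f(q): return [(R2(q[2]).T@(W-q[:2])-o)@n for o,n,_,W in A]
        r=least_squares(f,p,loss="soft_l1"); p=r.x
    return p,float(np.median(np.abs(r.fun))),len(A)
CASE=[((-105,-120),(-105,120),6),((-100,130),(-25,130),6),((-100,-130),(-25,-130),6)]+\
 [((x,y-22),(x,y+22),55) for x in(42,79) for y in(-91.5,-30.5,30.5,91.5)]+\
 [((10,s*126),(40,s*126),55) for s in(1,-1)]
MEAL=[((-55,-20),(-55,20),38),((55,-20),(55,20),38),((-50,-25),(50,-25),38),((-50,25),(50,25),38)]
def case(img):
    return edgefit(img,"top",CASE,CP)
CP=(475,-0.,0.)
E
python3 - <<'E'
from h import *
im=read_camera("top")
led=toworld("top",[[90+461/2,120+321/2]],6)[0]; mo=toworld("top",[[90+463/2,120+242/2]],30)[0]
print(led,mo)
p,r,n=edgefit(im,"top",CASE,(led[0]+105,led[1],np.radians(-1.5))); print("case",p[:2],np.degrees(p[2]),r,n)
for l in("left_bar","right_bar"):
  q=regions_of("top",l)[0]; c,w,_=cv2.minAreaRect(np.argwhere(q["mask"])[:,::-1].astype(np.float32)); print(l,toworld("top",[c],122)[0],w)
print("exp",[R2(p[2])@[138,s]+p[:2] for s in(75,-75)])
for q in regions_of("top","meal1")[:6]:
  (c,w,a)=cv2.minAreaRect(np.argwhere(q["mask"])[:,::-1].astype(np.float32))
  box=toworld("top",cv2.boxPoints((c,w,a)),38)[:,:2]; e=[box[1]-box[0],box[2]-box[1]]; L=max(e,key=np.linalg.norm)
  W=toworld("top",[c],38)[0]; th=np.arctan2(L[1],L[0]); th=(th+np.pi/2)%np.pi-np.pi/2
  f,r,n=edgefit(im,"top",MEAL,(W[0],W[1],th)); print("meal",q["p"],W[:2],np.degrees(th),[np.linalg.norm(x) for x in e],"fit",f[:2],np.degrees(f[2]),r,n)
for l in("jar_left","tub_left","dip_bowl","tea_cup","meal1"):
  for q in regions_of("top",l)[:4]: print(l,round(q["p"],2),np.round(toworld("top",[q["pixel"][::-1]],40)[0][:2]))
E
```

```text
[429.7944863  20.9107939   6.       ] [538.66231252  15.02890669  30.        ]
case [535.00566137  18.22794079] -3.521380015472628 1.0629827626559205 178
left_bar [679.11693238  85.37406698 122.        ] (10.0, 32.0)
right_bar [668.33431049 -65.70002676 122.        ] (7.0, 31.0)
exp [array([677.35168459,  84.61024018]), array([668.13853595, -65.1065521 ])]
meal 0.88 [390.84242264 322.31954116] 20.564809495967758 [np.float64(53.25625631142983), np.float64(110.09710461999771)] fit [390.24149368 323.54624024] 20.56011458546362 0.25770224677771836 17
meal 0.75 [550.52855658 358.78785911] 25.649785083022373 [np.float64(54.24507579817236), np.float64(110.883832935067)] fit [554.84409883 348.34851917] 26.541357033767394 0.05018082312541239 18
meal 0.59 [677.5523842  -67.59499683] 88.42616875147124 [np.float64(27.934456113891603), np.float64(88.63791798909462)] fit [666.49691122 -61.43740202] 85.93524415192962 0.514952120639343 30
meal 0.56 [ 547.805825   -335.26843101] 1.0027521675071491 [np.float64(52.073339944210936), np.float64(109.65686418426525)] fit [ 548.7534953  -338.09198111] 1.3160115615349615 0.36725196099742163 24
jar_left 0.88 [462. 486.]
tub_left 0.74 [707. 328.]
dip_bowl 0.67 [596. 494.]
dip_bowl 0.34 [692.  89.]
tea_cup 0.88 [ 598. -496.]
tea_cup 0.75 [ 718. -319.]
meal1 0.88 [392. 320.]
meal1 0.75 [543. 358.]
meal1 0.59 [675. -74.]
meal1 0.56 [ 552. -340.]
```

Request:
play_rows(steps=[{"jaw":0,"tx":2,"ty":1,"tz":0,"yaw":-0.5},{"jaw":0,"tx":4,"ty":2,"tz":0,"yaw":-1},{"jaw":0,"tx":6,"ty":3,"tz":0,"yaw":-1.5},{"jaw":0,"tx":8,"ty":4,"tz":0,"yaw":-2},{"jaw":0,"tx":9.5,"ty":4.7,"tz":0,"yaw":-2.5},{"jaw":0,"tx":11,"ty":5.3,"tz":-1,"yaw":-3},{"jaw":0,"tx":12.5,"ty":6,"tz":-2,"yaw":-3.35},{"jaw":0,"tx":14,"ty":6.4,"tz":-3,"yaw":-3.35},{"jaw":0,"tx":14.52,"ty":6.57,"tz":-4,"yaw":-3.35},{"jaw":0,"tx":14.52,"ty":6.57,"tz":-4,"yaw":-3.35},{"jaw":0,"tx":14.52,"ty":6.57,"tz":-4,"yaw":-3.35}])

```text
clock: 2.05
ee_pos: [522.8, -335.7, 203.7]
tool_rot: [-180.0, 0.1, 1.0]
force: [-0.1, -0.6, 1.4]
width: 85.1
grip_force: 0.0
```

```bash
cat >> h.py <<'E'
def st(): s=get_state(); print("t",round(s["clock"],2),"tcp",np.round(s["ee_pos"],1).tolist(),"rot",np.round(s["tool_rot"],2).tolist(),"F",np.round(s["force"],1).tolist(),"w",round(s["width"],1),"g",round(s["grip_force"],1))
def meals(im,cam="top"):
    out=[]
    for q in regions_of(cam,"meal1")[:7]:
        (c,w,a)=cv2.minAreaRect(np.argwhere(q["mask"])[:,::-1].astype(np.float32))
        box=toworld(cam,cv2.boxPoints((c,w,a)),38)[:,:2]; e=[box[1]-box[0],box[2]-box[1]]; L=max(e,key=np.linalg.norm)
        th=(np.arctan2(L[1],L[0])+np.pi/2)%np.pi-np.pi/2
        h=cv2.cvtColor(im,cv2.COLOR_RGB2HSV); b=q["mask"]&(h[:,:,1]>90)&(h[:,:,0]<22)
        lab=toworld(cam,[np.argwhere(b).mean(0)[::-1]],38)[0][:2] if b.sum()>20 else None
        out.append((round(q["p"],2),np.round(toworld(cam,[c],38)[0][:2],1),round(np.degrees(th),1),np.round([np.linalg.norm(x) for x in e],0),lab))
        print(*out[-1])
    return out
E
python3 - <<'E'
from h import *
st(); im=read_camera("top"); cv2.imwrite("pics/top1.png",im[:,:,::-1]); meals(im)
m=[regions_of("top",l)[:2] for l in ("jar_right","tea_cup")]
for q in m: print([(round(r["p"],2),toworld("top",[r["pixel"][::-1]],60)[0][:2].round()) for r in q])
s=read_camera("side"); cv2.imwrite("pics/side1.png",s[:,:,::-1]); meals(s,"side")
p,r,n=case(im); print("case",p[:2],np.degrees(p[2]),r,n)
E
```

```text
t 2.05 tcp [522.8, -335.7, 203.7] rot [-179.97, 0.08, 1.04] F [-0.1, -0.6, 1.4] w 85.1 g 0.0
0.92 [550.5 358.8] 25.7 [ 49. 108.] [549.33478395 359.62783394]
0.68 [389.1 322.1] 20.2 [ 51. 107.] [389.99059351 323.32172677]
0.62 [678.9 -69. ] 88.4 [91. 31.] [675.30068338 -71.07653553]
0.5 [ 547.6 -333.9] 6.0 [ 47. 111.] [ 566.11062716 -333.7115996 ]
[(0.59, array([ 459., -480.])), (0.21, array([540., 355.]))]
[(0.64, array([ 594., -506.]))]
0.96 [383.1 284. ] 18.0 [119. 108.] [387.18254277 322.30478743]
0.88 [543.9 321.9] 27.0 [122. 110.] [547.2577302  359.74530886]
0.59 [ 540.9 -360.4] 0.6 [118.  82.] [ 544.95470338 -339.54889037]
case [462.97794063  22.76957709] -3.565794048928744 0.845725999834599 92
```

View pics/top1.png

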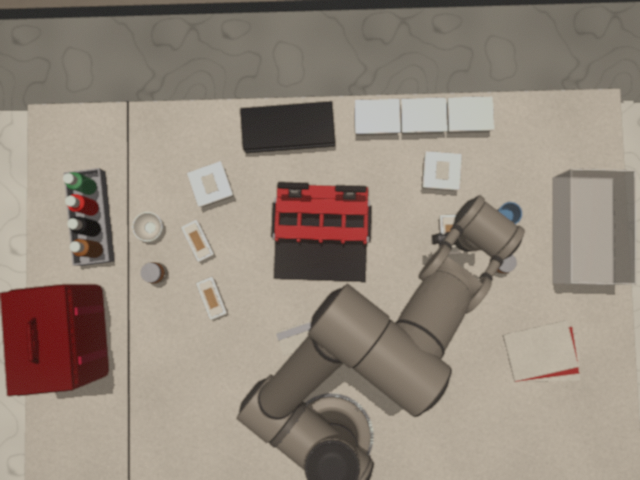

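Exactly three boxes, at pixels (450,228), (197,241) and (211,298), with nothing hidden where the arm was. I'll grasp the right one.

Request:
play_rows(steps=[{"jaw":0,"tz":-1.5,"ty":-0.03},{"jaw":0,"tz":-3,"ty":-0.03},{"jaw":0,"tz":-4,"ty":-0.03},{"jaw":0,"tz":-4.7,"ty":-0.03},{"jaw":0,"tz":-5,"ty":-0.03},{"jaw":0.6,"tz":-5,"ty":-0.03},{"jaw":0.6,"tz":-5,"ty":-0.03},{"jaw":0.6,"tz":-5,"ty":-0.03},{"jaw":0.6,"tz":-5,"ty":-0.03},{"jaw":0.6,"tz":-5,"ty":-0.03},{"jaw":0.6,"tz":-5,"ty":-0.03},{"jaw":0.6,"tz":-5,"ty":-0.03}], squeeze=60)

```text
invalid input at $.steps[0]: expected keys jaw, tx, ty, tz, yaw
```

Request:
play_rows(steps=[{"jaw":0,"tx":0,"ty":-0.03,"tz":-1.5,"yaw":0},{"jaw":0,"tx":0,"ty":-0.03,"tz":-3,"yaw":0},{"jaw":0,"tx":0,"ty":-0.03,"tz":-4,"yaw":0},{"jaw":0,"tx":0,"ty":-0.03,"tz":-4.7,"yaw":0},{"jaw":0,"tx":0,"ty":-0.03,"tz":-5,"yaw":0},{"jaw":0,"tx":0,"ty":-0.03,"tz":-5,"yaw":0},{"jaw":0.6,"tx":0,"ty":-0.03,"tz":-5,"yaw":0},{"jaw":0.6,"tx":0,"ty":-0.03,"tz":-5,"yaw":0},{"jaw":0.6,"tx":0,"ty":-0.03,"tz":-5,"yaw":0},{"jaw":0.6,"tx":0,"ty":-0.03,"tz":-5,"yaw":0},{"jaw":0.6,"tx":0,"ty":-0.03,"tz":-5,"yaw":0},{"jaw":0.6,"tx":0,"ty":-0.03,"tz":-5,"yaw":0}], squeeze=60)

```text
clock: 3.55
ee_pos: [523.9, -337.5, 80.9]
tool_rot: [179.8, -0.2, 1.0]
force: [-0.2, -1.7, 5.4]
width: 49.1
grip_force: 63.9
```

Request:
play_rows(steps=[{"jaw":0.6,"tx":0,"ty":0,"tz":0.6,"yaw":0},{"jaw":0.6,"tx":0,"ty":0,"tz":1.2,"yaw":0},{"jaw":0.6,"tx":-0.5,"ty":1,"tz":1.2,"yaw":-0.2},{"jaw":0.6,"tx":-1,"ty":2.4,"tz":1.2,"yaw":-0.4},{"jaw":0.6,"tx":-1.5,"ty":3.8,"tz":1.2,"yaw":-0.6},{"jaw":0.6,"tx":-2,"ty":5.2,"tz":1.2,"yaw":-0.8},{"jaw":0.6,"tx":-2.5,"ty":6.6,"tz":1.2,"yaw":-0.91},{"jaw":0.6,"tx":-3,"ty":8,"tz":1.2,"yaw":-0.91},{"jaw":0.6,"tx":-3.4,"ty":9.2,"tz":1.2,"yaw":-0.91},{"jaw":0.6,"tx":-3.53,"ty":10.2,"tz":1.2,"yaw":-0.91},{"jaw":0.6,"tx":-3.53,"ty":10.77,"tz":1.2,"yaw":-0.91},{"jaw":0.6,"tx":-3.53,"ty":10.77,"tz":1.2,"yaw":-0.91}], squeeze=60)

```text
clock: 4.75
ee_pos: [434.9, -65.7, 110.1]
tool_rot: [180.0, -0.1, -3.4]
force: [0.2, -0.2, -3.6]
width: 49.2
grip_force: 62.9
```

```bash
sed -i 's/^CP=.*/CP=(535.,18.2,np.radians(-3.52))/' h.py; python3 - <<'E'
from h import *
st(); im=read_camera("top"); s=read_camera("side")
cv2.imwrite("pics/s2.png",cv2.resize(s[180:360,220:460],(800,600))[:,:,::-1])
cv2.imwrite("pics/t2.png",cv2.resize(im[150:300,230:430],(800,600),interpolation=cv2.INTER_CUBIC)[:,:,::-1])
p,r,n=case(im); print("case",p[:2],np.degrees(p[2]),r,n); meals(im); meals(s,"side")
E
```

```text
t 4.75 tcp [434.9, -65.7, 110.1] rot [179.99, -0.06, -3.41] F [0.2, -0.2, -3.6] w 49.2 g 62.9
case [534.86879684  17.52855658] -3.5299768981501054 0.9981526652453923 160
0.83 [549.6 359.3] 24.1 [ 52. 113.] [549.33478395 359.62783394]
0.81 [388.7 323.2] 20.6 [ 54. 113.] [390.17035888 323.27895029]
0.46 [506.9 -70.8] 82.8 [18. 45.] None
0.88 [376.6 282. ] -88.7 [105. 111.] [386.41239139 321.58422995]
0.87 [458.8 -52.7] -3.4 [117.  97.] [472.79849094 -23.05642017]
0.65 [559.2 330.5] 87.5 [ 87. 108.] [551.77257363 361.64921991]
```

View pics/t2.png

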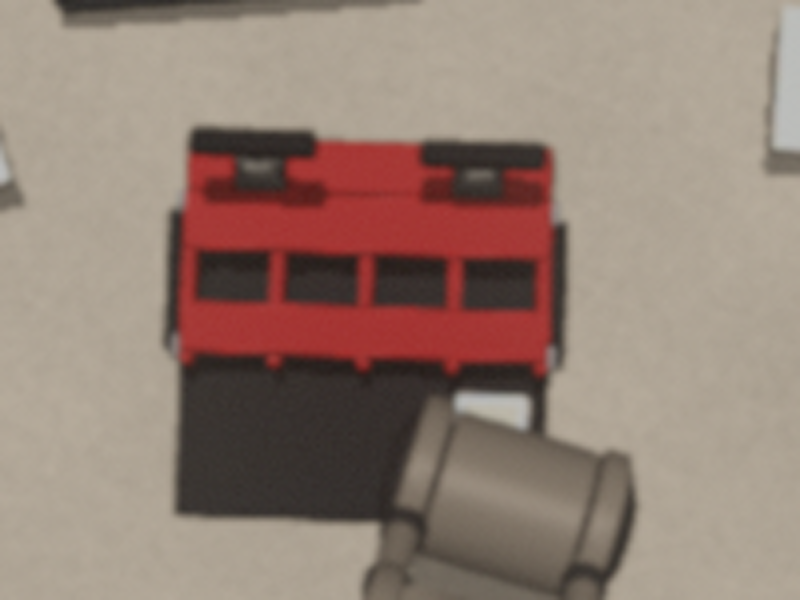

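View pics/s2.png

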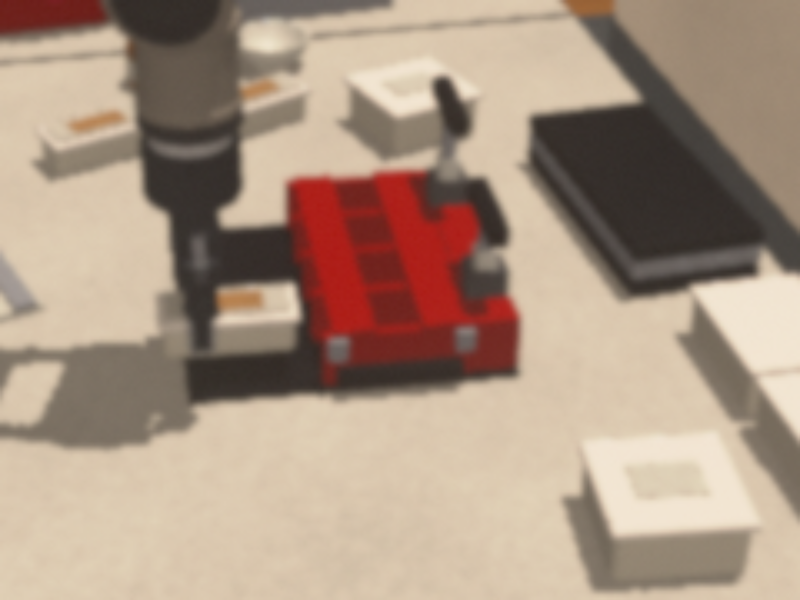

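```bash
cat >> h.py <<'E'
def prof(im,p,z,x,y0,y1,step=.25):
    """brightness profile along case y at case x, height z"""
    y=np.arange(y0,y1,step); acc=0
    for dx in np.linspace(-4,4,9):
        X=np.c_[np.full(len(y),x+dx),y]@R2(p[2]).T+p[:2]
        uv=topix("top",np.c_[X,np.full(len(y),z)])
        acc=acc+np.stack([map_coordinates(im[:,:,c].astype(float),[uv[:,1],uv[:,0]],order=1) for c in range(3)],1)/9
    return y,acc
def pair(y,v,lo,hi):
    """outermost half-level crossings of bright patch inside lo..hi"""
    m=(y>=lo)&(y<=hi);yy,vv=y[m],v[m];th=(vv.max()+vv.min())/2;k=np.where(vv>th)[0]
    return yy[k[0]],yy[k[-1]]
E
python3 - <<'E'
from h import *
im=read_camera("top"); p=np.array(CP)
st()
# held box front end: lid at z=67
for x in(-30,-22):
    y,a=prof(im,p,67,x,-135,-50); g=a[:,1]; l=pair(y,g,-130,-55); print("box",x,l,np.mean(l))
for dy in(-91.5,-30.5,30.5,91.5):
    y,a=prof(im,p,55,60.5,dy-40,dy+40); r=255-a[:,0]; l=pair(y,r,dy-31,dy+31); print("win",dy,l,np.mean(l))
X=np.arange(-60,130,.5); 
W=np.c_[X,np.full(len(X),-91.5)]@R2(p[2]).T+p[:2]; uv=topix("top",np.c_[W,np.full(len(X),67)])
g=map_coordinates(im[:,:,1].astype(float),[uv[:,1],uv[:,0]],order=1); print("box front x", X[np.where(g>100)[0]][-1])
E
```

```text
t 5.0 tcp [435.2, -68.0, 109.3] rot [179.98, -0.05, -3.6] F [0.6, -0.3, -2.6] w 49.3 g 62.9
box -30 (np.float64(-130.0), np.float64(-77.75)) -103.875
box -22 (np.float64(-130.0), np.float64(-65.5)) -97.75
win -91.5 (np.float64(-115.5), np.float64(-66.5)) -91.0
win -30.5 (np.float64(-54.75), np.float64(-5.5)) -30.125
win 30.5 (np.float64(6.0), np.float64(55.5)) 30.75
win 91.5 (np.float64(66.75), np.float64(116.0)) 91.375
box front x -13.5
```

```bash
python3 - <<'E'
from h import *
im=read_camera("top"); p=np.array(CP); st()
for x in(-30,-25,-20):
    y,a=prof(im,p,67,x,-135,-50); print(x,[(yy,int(v)) for yy,v in zip(y[::8],a[::8,1])])
E
```

```text
t 5.05 tcp [435.1, -68.0, 109.1] rot [179.98, -0.03, -3.61] F [-0.2, 0.7, -2.6] w 49.0 g 62.9
-30 [(np.float64(-135.0), 165), (np.float64(-133.0), 165), (np.float64(-131.0), 163), (np.float64(-129.0), 155), (np.float64(-127.0), 138), (np.float64(-125.0), 108), (np.float64(-123.0), 76), (np.float64(-121.0), 64), (np.float64(-119.0), 72), (np.float64(-117.0), 103), (np.float64(-115.0), 135), (np.float64(-113.0), 157), (np.float64(-111.0), 168), (np.float64(-109.0), 170), (np.float64(-107.0), 171), (np.float64(-105.0), 171), (np.float64(-103.0), 171), (np.float64(-101.0), 169), (np.float64(-99.0), 167), (np.float64(-97.0), 164), (np.float64(-95.0), 161), (np.float64(-93.0), 156), (np.float64(-91.0), 150), (np.float64(-89.0), 145), (np.float64(-87.0), 141), (np.float64(-85.0), 135), (np.float64(-83.0), 130), (np.float64(-81.0), 125), (np.float64(-79.0), 121), (np.float64(-77.0), 116), (np.float64(-75.0), 112), (np.float64(-73.0), 110), (np.float64(-71.0), 112), (np.float64(-69.0), 113), (np.float64(-67.0), 109), (np.float64(-65.0), 101), (np.float64(-63.0), 95), (np.float64(-61.0), 96), 
[... 1690 characters left out ...]
7), (np.float64(-103.0), 176), (np.float64(-101.0), 176), (np.float64(-99.0), 176), (np.float64(-97.0), 176), (np.float64(-95.0), 176), (np.float64(-93.0), 176), (np.float64(-91.0), 176), (np.float64(-89.0), 176), (np.float64(-87.0), 176), (np.float64(-85.0), 176), (np.float64(-83.0), 176), (np.float64(-81.0), 176), (np.float64(-79.0), 175), (np.float64(-77.0), 175), (np.float64(-75.0), 175), (np.float64(-73.0), 175), (np.float64(-71.0), 175), (np.float64(-69.0), 166), (np.float64(-67.0), 146), (np.float64(-65.0), 114), (np.float64(-63.0), 87), (np.float64(-61.0), 77), (np.float64(-59.0), 76), (np.float64(-57.0), 79), (np.float64(-55.0), 81), (np.float64(-53.0), 81), (np.float64(-51.0), 79)]
```

Request:
play_rows(steps=[{"jaw":0.6,"tx":0,"ty":0,"tz":-0.4,"yaw":0},{"jaw":0.6,"tx":0,"ty":0,"tz":-0.8,"yaw":0},{"jaw":0.6,"tx":0,"ty":0,"tz":-0.8,"yaw":0},{"jaw":0.6,"tx":0.2,"ty":-0.012,"tz":-0.8,"yaw":0},{"jaw":0.6,"tx":0.4,"ty":-0.025,"tz":-0.8,"yaw":0},{"jaw":0.6,"tx":0.6,"ty":-0.037,"tz":-0.8,"yaw":0},{"jaw":0.6,"tx":0.8,"ty":-0.049,"tz":-0.8,"yaw":0},{"jaw":0.6,"tx":1.0,"ty":-0.061,"tz":-0.8,"yaw":0},{"jaw":0.6,"tx":1.2,"ty":-0.074,"tz":-0.8,"yaw":0},{"jaw":0.6,"tx":1.4,"ty":-0.086,"tz":-0.8,"yaw":0},{"jaw":0.6,"tx":1.6,"ty":-0.098,"tz":-0.8,"yaw":0}])

```text
clock: 6.15
ee_pos: [475.2, -69.7, 88.9]
tool_rot: [180.0, 0.0, -3.5]
force: [-0.6, 0.5, -3.0]
width: 49.2
grip_force: 63.0
```

Request:
play_rows(steps=[{"jaw":0.6,"tx":0.25,"ty":-0.015,"tz":0,"yaw":0},{"jaw":0.6,"tx":0.5,"ty":-0.031,"tz":0,"yaw":0},{"jaw":0.6,"tx":0.75,"ty":-0.046,"tz":0,"yaw":0},{"jaw":0.6,"tx":1.0,"ty":-0.061,"tz":0,"yaw":0},{"jaw":0.6,"tx":1.25,"ty":-0.077,"tz":0,"yaw":0},{"jaw":0.6,"tx":1.5,"ty":-0.092,"tz":0,"yaw":0},{"jaw":0.6,"tx":1.5,"ty":-0.092,"tz":-0.04,"yaw":0},{"jaw":0.3,"tx":1.5,"ty":-0.092,"tz":-0.04,"yaw":0},{"jaw":0.3,"tx":1.5,"ty":-0.092,"tz":-0.04,"yaw":0},{"jaw":0.3,"tx":1.5,"ty":-0.092,"tz":-0.04,"yaw":0}])

```text
clock: 7.15
ee_pos: [512.4, -71.8, 88.2]
tool_rot: [-180.0, -0.0, -3.5]
force: [0.8, -1.1, -0.3]
width: 59.8
grip_force: 0.0
```

Request:
play_rows(steps=[{"jaw":0.3,"tx":-0.5,"ty":0.031,"tz":0,"yaw":0},{"jaw":0.3,"tx":-1,"ty":0.061,"tz":0,"yaw":0},{"jaw":0.3,"tx":-1.5,"ty":0.092,"tz":0,"yaw":0},{"jaw":0.3,"tx":-2,"ty":0.123,"tz":0,"yaw":0},{"jaw":0.3,"tx":-2.2,"ty":0.135,"tz":0,"yaw":0},{"jaw":1,"tx":-2.2,"ty":0.135,"tz":0,"yaw":0},{"jaw":1,"tx":-2.2,"ty":0.135,"tz":0,"yaw":0},{"jaw":1,"tx":-2.2,"ty":0.135,"tz":0,"yaw":0},{"jaw":1,"tx":-2.2,"ty":0.135,"tz":0,"yaw":0},{"jaw":1,"tx":-2.2,"ty":0.135,"tz":0,"yaw":0},{"jaw":1,"tx":-2.2,"ty":0.135,"tz":0,"yaw":0},{"jaw":1,"tx":-2.2,"ty":0.135,"tz":0,"yaw":0}])

```text
clock: 8.35
ee_pos: [457.4, -68.6, 87.9]
tool_rot: [180.0, 0.0, -3.5]
force: [0.4, -0.1, -0.3]
width: -0.1
grip_force: 0.0
```

Request:
play_rows(steps=[{"jaw":1,"tx":0.3,"ty":-0.018,"tz":0,"yaw":0},{"jaw":1,"tx":0.5,"ty":-0.031,"tz":0,"yaw":0},{"jaw":1,"tx":0.7,"ty":-0.043,"tz":0,"yaw":0},{"jaw":1,"tx":0.9,"ty":-0.055,"tz":0,"yaw":0},{"jaw":1,"tx":1.1,"ty":-0.067,"tz":0,"yaw":0},{"jaw":1,"tx":1.3,"ty":-0.08,"tz":0,"yaw":0},{"jaw":1,"tx":1.5,"ty":-0.092,"tz":0,"yaw":0},{"jaw":1,"tx":1.7,"ty":-0.104,"tz":0,"yaw":0},{"jaw":1,"tx":1.9,"ty":-0.117,"tz":0,"yaw":0},{"jaw":1,"tx":2.1,"ty":-0.129,"tz":0,"yaw":0},{"jaw":1,"tx":2.2,"ty":-0.135,"tz":0,"yaw":0},{"jaw":1,"tx":2.2,"ty":-0.135,"tz":0,"yaw":0}])

```text
clock: 9.55
ee_pos: [512.7, -72.1, 87.7]
tool_rot: [180.0, -0.0, -3.5]
force: [0.2, -1.1, -0.6]
width: 0.2
grip_force: 0.3
```

Request:
play_rows(steps=[{"jaw":1,"tx":0.08,"ty":-0.005,"tz":0,"yaw":0},{"jaw":1,"tx":0.16,"ty":-0.01,"tz":0,"yaw":0},{"jaw":1,"tx":0.24,"ty":-0.015,"tz":0,"yaw":0},{"jaw":1,"tx":0.24,"ty":-0.015,"tz":0,"yaw":0}])

```text
clock: 9.95
ee_pos: [518.5, -72.3, 87.8]
tool_rot: [180.0, -0.0, -3.5]
force: [-2.5, -1.3, 0.2]
width: -0.1
grip_force: 0.8
```

Request:
play_rows(steps=[{"jaw":1,"tx":0.05,"ty":-0.003,"tz":0,"yaw":0},{"jaw":1,"tx":0.08,"ty":-0.005,"tz":0,"yaw":0},{"jaw":1,"tx":0.08,"ty":-0.005,"tz":0,"yaw":0}])

```text
clock: 10.25
ee_pos: [519.5, -72.4, 87.8]
tool_rot: [-180.0, 0.1, -3.5]
force: [-5.7, -1.5, 1.7]
width: -0.1
grip_force: 2.8
```

```bash
python3 - <<'E'
from h import *
st()
E
```

```text
t 10.25 tcp [519.5, -72.4, 87.8] rot [-179.99, 0.13, -3.54] F [-5.7, -1.5, 1.7] w -0.1 g 2.8
```

Request:
play_rows(steps=[{"jaw":1,"tx":0.04,"ty":-0.002,"tz":0,"yaw":0},{"jaw":1,"tx":0.08,"ty":-0.005,"tz":0,"yaw":0},{"jaw":1,"tx":0.08,"ty":-0.005,"tz":0,"yaw":0}])

```text
clock: 10.55
ee_pos: [519.8, -72.4, 87.8]
tool_rot: [-180.0, 0.4, -3.5]
force: [-13.9, -2.6, 9.8]
width: 0.1
grip_force: 6.4
```

Request:
play_rows(steps=[{"jaw":1,"tx":-1,"ty":0.06,"tz":0,"yaw":0},{"jaw":1,"tx":-2,"ty":0.12,"tz":0,"yaw":0},{"jaw":1,"tx":-3,"ty":0.18,"tz":1,"yaw":0},{"jaw":0.5,"tx":-3.2,"ty":1.2,"tz":3,"yaw":0},{"jaw":0,"tx":-3.2,"ty":3,"tz":5,"yaw":0},{"jaw":0,"tx":-3.2,"ty":5,"tz":5,"yaw":1},{"jaw":0,"tx":-3.2,"ty":7,"tz":5,"yaw":2},{"jaw":0,"tx":-3.2,"ty":9,"tz":5,"yaw":3},{"jaw":0,"tx":-3.2,"ty":9,"tz":5,"yaw":4}])

```text
clock: 11.45
ee_pos: [442.5, 156.4, 213.9]
tool_rot: [-180.0, -0.2, 16.9]
force: [0.3, -0.2, -0.2]
width: 85.0
grip_force: 0.0
```

```bash
python3 - <<'E'
from h import *
st(); im=read_camera("top"); p,r,n=case(im); print("case",p[:2],np.degrees(p[2]),r); meals(im)
cv2.imwrite("pics/t3.png",cv2.resize(im[150:300,190:390],(800,600),interpolation=cv2.INTER_CUBIC)[:,:,::-1])
E
```

```text
t 11.45 tcp [442.5, 156.4, 213.9] rot [-179.95, -0.22, 16.85] F [0.3, -0.2, -0.2] w 85.0 g 0.0
case [534.94891344  18.91255458] -3.7484296925281355 0.9952117852537015
0.72 [390.3 323.6] 18.3 [ 50. 110.] [390.19872406 323.2592262 ]
0.71 [550.  358.5] 25.7 [ 52. 115.] [549.51911511 359.6376654 ]
0.68 [571.6 -75.6] -1.7 [44. 78.] [588.20390146 -75.07779457]
0.33 [ 601.8 -499.3] 88.4 [69. 55.] None
```

View pics/t3.png

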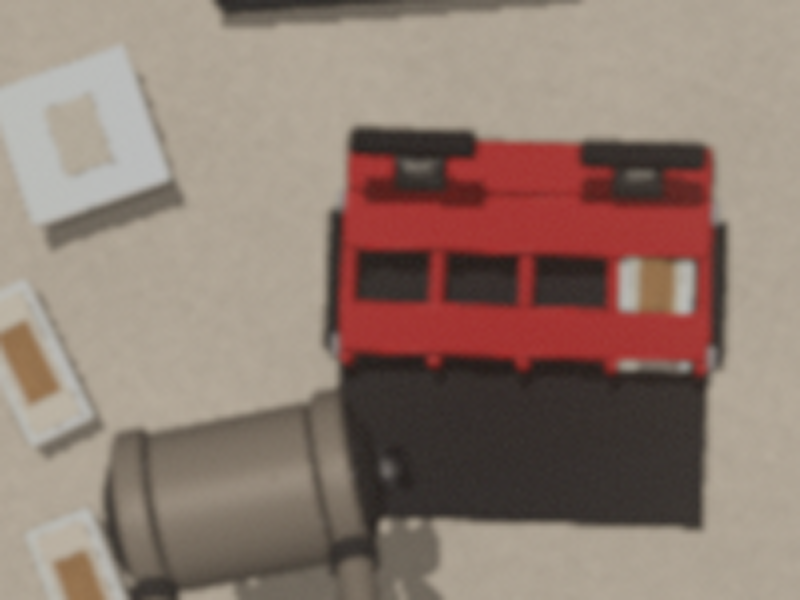

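Request:
play_rows(steps=[{"jaw":0,"tx":-1,"ty":1.5,"tz":0,"yaw":0.4},{"jaw":0,"tx":-2,"ty":3,"tz":0,"yaw":0.75},{"jaw":0,"tx":-2.6,"ty":4.6,"tz":-0.5,"yaw":0.75},{"jaw":0,"tx":-3,"ty":5.8,"tz":-1,"yaw":0.75},{"jaw":0,"tx":-3,"ty":6.32,"tz":-2,"yaw":0.75},{"jaw":0,"tx":-3,"ty":6.32,"tz":-2,"yaw":0.75},{"jaw":0,"tx":-3,"ty":6.32,"tz":-2,"yaw":0.75},{"jaw":0,"tx":-3,"ty":6.32,"tz":-2,"yaw":0.75}])

```text
clock: 12.35
ee_pos: [368.3, 309.5, 163.8]
tool_rot: [-180.0, -0.1, 20.1]
force: [0.1, -0.4, -0.3]
width: 85.2
grip_force: 0.0
```

```bash
python3 - <<'E'
from h import *
st(); im=read_camera("top"); meals(im); s=read_camera("side"); meals(s,"side")
E
```

```text
t 12.35 tcp [368.3, 309.5, 163.8] rot [-180.0, -0.08, 20.08] F [0.1, -0.4, -0.3] w 85.2 g 0.0
0.8 [549.5 358.6] 24.1 [ 52. 112.] [549.51911511 359.6376654 ]
0.76 [394.3 312.3] 23.0 [ 36. 112.] None
0.67 [571.7 -74.2] -1.7 [47. 78.] [588.47704665 -74.88897323]
0.5 [563.5  18. ] 85.3 [272. 279.] [611.70714859  16.73636691]
0.71 [384.  284.4] 19.3 [119. 109.] [385.89592706 320.98723467]
0.66 [570.2 -66.1] -3.9 [82. 37.] [590.14774741 -69.21324384]
```

Request:
play_rows(steps=[{"jaw":0,"tx":-0.07,"ty":0.2,"tz":-1.2,"yaw":0},{"jaw":0,"tx":-0.07,"ty":0.2,"tz":-2.4,"yaw":0},{"jaw":0,"tx":-0.07,"ty":0.2,"tz":-3.1,"yaw":0},{"jaw":0,"tx":-0.07,"ty":0.2,"tz":-3.35,"yaw":0},{"jaw":0,"tx":-0.07,"ty":0.2,"tz":-3.35,"yaw":0},{"jaw":0.6,"tx":-0.07,"ty":0.2,"tz":-3.35,"yaw":0},{"jaw":0.6,"tx":-0.07,"ty":0.2,"tz":-3.35,"yaw":0},{"jaw":0.6,"tx":-0.07,"ty":0.2,"tz":-3.35,"yaw":0},{"jaw":0.6,"tx":-0.07,"ty":0.2,"tz":-3.35,"yaw":0},{"jaw":0.6,"tx":-0.07,"ty":0.2,"tz":-3.35,"yaw":0},{"jaw":0.6,"tx":-0.07,"ty":0.2,"tz":-3.35,"yaw":0},{"jaw":0.6,"tx":-0.07,"ty":0.2,"tz":-3.35,"yaw":0}], squeeze=60)

```text
clock: 13.75
ee_pos: [366.2, 315.6, 80.5]
tool_rot: [-180.0, -0.1, 20.2]
force: [-1.1, -1.9, 6.7]
width: 49.0
grip_force: 63.1
```

Request:
play_rows(steps=[{"jaw":0.6,"tx":0,"ty":0,"tz":0.6,"yaw":0},{"jaw":0.6,"tx":0,"ty":0,"tz":1.2,"yaw":0},{"jaw":0.6,"tx":0.2,"ty":-1,"tz":1.2,"yaw":-0.8},{"jaw":0.6,"tx":0.5,"ty":-2.4,"tz":1.2,"yaw":-1.6},{"jaw":0.6,"tx":0.8,"ty":-3.8,"tz":1.2,"yaw":-2.4},{"jaw":0.6,"tx":1.1,"ty":-5.2,"tz":1.2,"yaw":-3.2},{"jaw":0.6,"tx":1.6,"ty":-6.6,"tz":1.2,"yaw":-4},{"jaw":0.6,"tx":2.1,"ty":-8,"tz":1.2,"yaw":-4.5},{"jaw":0.6,"tx":2.6,"ty":-9.2,"tz":1.2,"yaw":-4.73},{"jaw":0.6,"tx":3.03,"ty":-10.1,"tz":1.2,"yaw":-4.73},{"jaw":0.6,"tx":3.03,"ty":-10.42,"tz":1.2,"yaw":-4.73},{"jaw":0.6,"tx":3.03,"ty":-10.42,"tz":1.2,"yaw":-4.73}], squeeze=60)

```text
clock: 14.95
ee_pos: [441.0, 54.2, 109.3]
tool_rot: [180.0, 0.0, -3.6]
force: [-0.8, -0.2, -3.2]
width: 49.2
grip_force: 62.8
```

```bash
cat >> h.py <<'E'
def held(im,bay,z=67):
    p=np.array(CP)
    for x in(-26,-20):
        y,a=prof(im,p,z,x,bay-34,bay+34); v=a[:,1]; mid=np.argmin(abs(y-bay)); th=(v[mid-20:mid+20].mean()+min(v[:mid].min(),v[mid:].min()))/2
        i=mid
        while i>0 and v[i]>th:i-=1
        j=mid
        while j<len(v)-1 and v[j]>th:j+=1
        print("held x",x,"edges",y[i],y[j],"c",(y[i]+y[j])/2)
    X=np.arange(-60,8,.5);W=np.c_[X,np.full(len(X),bay)]@R2(p[2]).T+p[:2];uv=topix("top",np.c_[W,np.full(len(X),z)])
    g=map_coordinates(im[:,:,1].astype(float),[uv[:,1],uv[:,0]],order=1);k=np.where(g>110)[0];print("front",X[k[-1]] if len(k) else None)
    e=R2(p[2]).T@(get_state()["ee_pos"][:2]-p[:2]);print("tcp in case",e)
E
python3 - <<'E'
from h import *
read_camera("side");read_camera("side")
st(); im=read_camera("top"); held(im,30.5); meals(im)
E
```

```text
t 15.05 tcp [440.6, 55.5, 109.2] rot [-179.99, 0.05, -3.45] F [-0.3, 0.6, -3.1] w 48.9 g 62.8
held x -26 edges 6.5 59.25 c 32.875
held x -20 edges 7.25 59.0 c 33.125
front -16.0
tcp in case [-96.51190186  31.68758855]
0.75 [571.7 -74.2] -1.7 [41. 78.] [588.2026251  -75.12532981]
0.59 [549.4 359.6] 25.7 [ 52. 110.] [549.51911511 359.6376654 ]
0.44 [510.1  54.2] 88.5 [47. 19.] None
```

Request:
play_rows(steps=[{"jaw":0.6,"tx":0,"ty":-0.07,"tz":-0.4,"yaw":0},{"jaw":0.6,"tx":0,"ty":-0.07,"tz":-0.8,"yaw":0},{"jaw":0.6,"tx":0,"ty":-0.07,"tz":-0.8,"yaw":0},{"jaw":0.6,"tx":0,"ty":-0.07,"tz":-0.8,"yaw":0}])

```text
clock: 15.55
ee_pos: [441.0, 53.3, 88.6]
tool_rot: [180.0, 0.1, -3.4]
force: [0.2, 0.6, -2.4]
width: 49.0
grip_force: 62.8
```

```bash
python3 - <<'E'
from h import *
read_camera("side")
st(); im=read_camera("top"); held(im,30.5,47)
E
```

```text
t 15.6 tcp [441.2, 53.2, 88.9] rot [180.0, 0.04, -3.44] F [0.1, -0.2, -2.3] w 49.3 g 62.8
held x -26 edges 4.5 57.25 c 30.875
held x -20 edges 5.0 56.75 c 30.875
front -15.5
tcp in case [-95.61625373  29.17012419]
```

Request:
play_rows(steps=[{"jaw":0.6,"tx":0.2,"ty":-0.012,"tz":0,"yaw":0},{"jaw":0.6,"tx":0.4,"ty":-0.025,"tz":0,"yaw":0},{"jaw":0.6,"tx":0.6,"ty":-0.037,"tz":0,"yaw":0},{"jaw":0.6,"tx":0.8,"ty":-0.049,"tz":0,"yaw":0},{"jaw":0.6,"tx":1.0,"ty":-0.061,"tz":0,"yaw":0},{"jaw":0.6,"tx":1.2,"ty":-0.074,"tz":0,"yaw":0},{"jaw":0.6,"tx":1.4,"ty":-0.086,"tz":0,"yaw":0},{"jaw":0.6,"tx":1.6,"ty":-0.098,"tz":0,"yaw":0},{"jaw":0.6,"tx":1.6,"ty":-0.098,"tz":0,"yaw":0}])

```text
clock: 16.55
ee_pos: [482.1, 50.6, 89.2]
tool_rot: [180.0, -0.1, -3.5]
force: [0.5, -0.3, -2.9]
width: 49.2
grip_force: 62.8
```

Request:
play_rows(steps=[{"jaw":0.6,"tx":0.25,"ty":-0.015,"tz":0,"yaw":0},{"jaw":0.6,"tx":0.5,"ty":-0.031,"tz":0,"yaw":0},{"jaw":0.6,"tx":0.75,"ty":-0.046,"tz":0,"yaw":0},{"jaw":0.6,"tx":1.0,"ty":-0.061,"tz":0,"yaw":0},{"jaw":0.6,"tx":1.25,"ty":-0.077,"tz":0,"yaw":0},{"jaw":0.6,"tx":1.5,"ty":-0.092,"tz":0,"yaw":0},{"jaw":0.6,"tx":1.5,"ty":-0.092,"tz":-0.04,"yaw":0},{"jaw":0.3,"tx":1.5,"ty":-0.092,"tz":-0.04,"yaw":0},{"jaw":0.3,"tx":1.5,"ty":-0.092,"tz":-0.04,"yaw":0},{"jaw":0.3,"tx":1.5,"ty":-0.092,"tz":-0.04,"yaw":0}])

```text
clock: 17.55
ee_pos: [518.8, 48.4, 88.4]
tool_rot: [180.0, -0.0, -3.4]
force: [1.2, -0.3, -0.0]
width: 59.5
grip_force: 0.0
```

Request:
play_rows(steps=[{"jaw":0.3,"tx":-0.5,"ty":0.031,"tz":0,"yaw":0},{"jaw":0.3,"tx":-1,"ty":0.061,"tz":0,"yaw":0},{"jaw":0.3,"tx":-1.5,"ty":0.092,"tz":0,"yaw":0},{"jaw":0.3,"tx":-2,"ty":0.123,"tz":0,"yaw":0},{"jaw":0.3,"tx":-2.2,"ty":0.135,"tz":0,"yaw":0},{"jaw":1,"tx":-2.2,"ty":0.135,"tz":0,"yaw":0},{"jaw":1,"tx":-2.2,"ty":0.135,"tz":0,"yaw":0},{"jaw":1,"tx":-2.2,"ty":0.135,"tz":0,"yaw":0},{"jaw":1,"tx":-2.2,"ty":0.135,"tz":0,"yaw":0},{"jaw":1,"tx":-2.2,"ty":0.135,"tz":0,"yaw":0},{"jaw":1,"tx":-2.2,"ty":0.135,"tz":0,"yaw":0},{"jaw":1,"tx":-2.2,"ty":0.135,"tz":0,"yaw":0}])

```text
clock: 18.75
ee_pos: [463.9, 51.7, 88.1]
tool_rot: [180.0, -0.0, -3.4]
force: [0.5, -0.5, -0.2]
width: -0.3
grip_force: 0.0
```

Request:
play_rows(steps=[{"jaw":1,"tx":0.3,"ty":-0.018,"tz":0,"yaw":0},{"jaw":1,"tx":0.5,"ty":-0.031,"tz":0,"yaw":0},{"jaw":1,"tx":0.7,"ty":-0.043,"tz":0,"yaw":0},{"jaw":1,"tx":0.9,"ty":-0.055,"tz":0,"yaw":0},{"jaw":1,"tx":1.1,"ty":-0.067,"tz":0,"yaw":0},{"jaw":1,"tx":1.3,"ty":-0.08,"tz":0,"yaw":0},{"jaw":1,"tx":1.5,"ty":-0.092,"tz":0,"yaw":0},{"jaw":1,"tx":1.7,"ty":-0.104,"tz":0,"yaw":0},{"jaw":1,"tx":1.9,"ty":-0.117,"tz":0,"yaw":0},{"jaw":1,"tx":2.1,"ty":-0.129,"tz":0,"yaw":0},{"jaw":1,"tx":2.2,"ty":-0.135,"tz":0,"yaw":0},{"jaw":1,"tx":2.2,"ty":-0.135,"tz":0,"yaw":0}])

```text
clock: 19.95
ee_pos: [519.5, 48.3, 88.3]
tool_rot: [180.0, -0.1, -3.5]
force: [0.6, -0.2, -0.4]
width: 0.1
grip_force: 0.0
```

Request:
play_rows(steps=[{"jaw":1,"tx":0.1,"ty":-0.006,"tz":0,"yaw":0},{"jaw":1,"tx":0.2,"ty":-0.012,"tz":0,"yaw":0},{"jaw":1,"tx":0.28,"ty":-0.017,"tz":0,"yaw":0},{"jaw":1,"tx":0.28,"ty":-0.017,"tz":0,"yaw":0}])

```text
clock: 20.35
ee_pos: [526.3, 47.9, 88.2]
tool_rot: [180.0, -0.1, -3.5]
force: [-1.5, 0.2, 0.3]
width: 0.2
grip_force: 0.3
```

Request:
play_rows(steps=[{"jaw":1,"tx":0.04,"ty":-0.002,"tz":0,"yaw":0},{"jaw":1,"tx":0.08,"ty":-0.005,"tz":0,"yaw":0},{"jaw":1,"tx":0.08,"ty":-0.005,"tz":0,"yaw":0}])

```text
clock: 20.65
ee_pos: [526.8, 47.9, 88.1]
tool_rot: [180.0, 0.2, -3.4]
force: [-6.1, 0.2, 5.8]
width: 0.5
grip_force: 3.2
```

Request:
play_rows(steps=[{"jaw":1,"tx":0.04,"ty":-0.002,"tz":0,"yaw":0},{"jaw":1,"tx":0.06,"ty":-0.004,"tz":0,"yaw":0},{"jaw":1,"tx":0.06,"ty":-0.004,"tz":0,"yaw":0}])

```text
clock: 20.95
ee_pos: [527.0, 47.9, 88.1]
tool_rot: [180.0, 0.3, -3.4]
force: [-10.6, 0.2, 8.1]
width: 0.0
grip_force: 5.7
```

Request:
play_rows(steps=[{"jaw":1,"tx":-1,"ty":0.06,"tz":0,"yaw":0},{"jaw":1,"tx":-2,"ty":0.12,"tz":1,"yaw":0},{"jaw":1,"tx":-2,"ty":1,"tz":2.5,"yaw":0.5},{"jaw":0.5,"tx":-2,"ty":2.5,"tz":4,"yaw":1},{"jaw":0,"tx":-2,"ty":4.3,"tz":4,"yaw":2},{"jaw":0,"tx":-2,"ty":6,"tz":4,"yaw":3},{"jaw":0,"tx":-1.5,"ty":7.5,"tz":4,"yaw":4},{"jaw":0,"tx":-1,"ty":9,"tz":4,"yaw":5},{"jaw":0,"tx":-0.5,"ty":10.5,"tz":4,"yaw":5.7},{"jaw":0,"tx":0,"ty":11.5,"tz":4,"yaw":5.7},{"jaw":0,"tx":0,"ty":12.03,"tz":4,"yaw":5.7},{"jaw":0,"tx":0,"ty":12.03,"tz":4,"yaw":5.7}])

```text
clock: 22.15
ee_pos: [529.0, 349.7, 187.7]
tool_rot: [-180.0, -0.0, 25.1]
force: [0.1, -0.2, -0.8]
width: 85.2
grip_force: 0.0
```

```bash
python3 - <<'E'
from h import *
read_camera("side"); im=read_camera("top"); st(); meals(im); s=read_camera("side"); meals(s,"side")
cv2.imwrite("pics/t4.png",cv2.resize(im[150:300,170:370],(800,600),interpolation=cv2.INTER_CUBIC)[:,:,::-1])
E
```

```text
t 22.25 tcp [528.9, 347.7, 187.9] rot [179.97, 0.05, 25.05] F [0.4, -0.1, 0.8] w 85.7 g 0.0
0.68 [571.7 -74.2] -1.7 [47. 78.] [589.73908149 -74.98935895]
0.51 [579.   45.6] -1.5 [50. 75.] [600.03847774  45.97020113]
0.49 [550.9 352.1] 25.7 [ 32. 103.] [532.53894586 350.25405251]
0.93 [539.  320.6] 27.0 [128. 112.] [546.4980872  359.80634978]
0.57 [579.2  58.6] -11.6 [78. 39.] [600.24669754  53.27720796]
0.55 [570.7 -65.2] -11.6 [39. 81.] [590.0821893  -69.89082439]
```

View pics/t4.png

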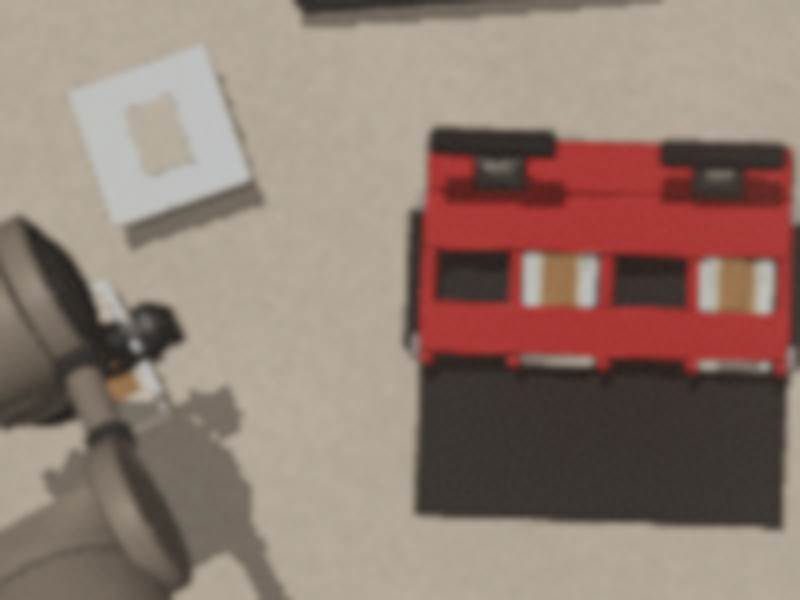

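Two boxes are home, in bays at crop (560,280) and (737,285). The third is still under the open gripper, so I'll grasp it.

Request:
play_rows(steps=[{"jaw":0,"tx":-0.08,"ty":0.04,"tz":-1.5,"yaw":0},{"jaw":0,"tx":-0.08,"ty":0.04,"tz":-3,"yaw":0},{"jaw":0,"tx":-0.08,"ty":0.04,"tz":-4,"yaw":0},{"jaw":0,"tx":-0.08,"ty":0.04,"tz":-4.33,"yaw":0},{"jaw":0,"tx":-0.08,"ty":0.04,"tz":-4.33,"yaw":0},{"jaw":0.6,"tx":-0.08,"ty":0.04,"tz":-4.33,"yaw":0},{"jaw":0.6,"tx":-0.08,"ty":0.04,"tz":-4.33,"yaw":0},{"jaw":0.6,"tx":-0.08,"ty":0.04,"tz":-4.33,"yaw":0},{"jaw":0.6,"tx":-0.08,"ty":0.04,"tz":-4.33,"yaw":0},{"jaw":0.6,"tx":-0.08,"ty":0.04,"tz":-4.33,"yaw":0},{"jaw":0.6,"tx":-0.08,"ty":0.04,"tz":-4.33,"yaw":0},{"jaw":0.6,"tx":-0.08,"ty":0.04,"tz":-4.33,"yaw":0}], squeeze=60)

```text
clock: 23.6
ee_pos: [528.2, 349.8, 82.0]
tool_rot: [180.0, -0.2, 25.1]
force: [0.5, -0.0, 5.6]
width: 48.6
grip_force: 64.5
```

Request:
play_rows(steps=[{"jaw":0.6,"tx":0,"ty":0,"tz":0.6,"yaw":0},{"jaw":0.6,"tx":-0.3,"ty":-0.5,"tz":1.2,"yaw":-0.5},{"jaw":0.6,"tx":-1.2,"ty":-1.5,"tz":1.2,"yaw":-1.2},{"jaw":0.6,"tx":-2.1,"ty":-2.5,"tz":1.2,"yaw":-2},{"jaw":0.6,"tx":-3,"ty":-3.5,"tz":1.2,"yaw":-3},{"jaw":0.6,"tx":-3.3,"ty":-4.8,"tz":1.2,"yaw":-4},{"jaw":0.6,"tx":-3.3,"ty":-6.2,"tz":1.2,"yaw":-5},{"jaw":0.6,"tx":-3.3,"ty":-7.5,"tz":1.2,"yaw":-5.72},{"jaw":0.6,"tx":-3.3,"ty":-8.7,"tz":1.2,"yaw":-5.72},{"jaw":0.6,"tx":-3.3,"ty":-9.42,"tz":1.2,"yaw":-5.72},{"jaw":0.6,"tx":-3.3,"ty":-9.42,"tz":1.2,"yaw":-5.72},{"jaw":0.6,"tx":-3.3,"ty":-9.42,"tz":1.2,"yaw":-5.72}], squeeze=60)

```text
clock: 24.8
ee_pos: [445.2, 114.0, 110.7]
tool_rot: [-180.0, -0.1, -3.6]
force: [1.1, 0.2, -3.1]
width: 49.2
grip_force: 63.4
```

Request:
play_rows(steps=[{"jaw":0.6,"tx":0,"ty":0,"tz":-0.4,"yaw":0},{"jaw":0.6,"tx":0,"ty":0,"tz":-0.75,"yaw":0},{"jaw":0.6,"tx":0,"ty":0,"tz":-0.75,"yaw":0},{"jaw":0.6,"tx":0,"ty":0,"tz":-0.75,"yaw":0}])

```text
clock: 25.2
ee_pos: [444.5, 114.4, 90.6]
tool_rot: [180.0, 0.1, -3.5]
force: [0.1, 0.2, -2.6]
width: 49.0
grip_force: 63.3
```

```bash
python3 - <<'E'
from h import *
read_camera("side")
st(); im=read_camera("top"); held(im,91.5,49); meals(im)
E
```

```text
t 25.25 tcp [444.7, 114.3, 90.9] rot [179.99, 0.04, -3.51] F [0.9, 0.1, -2.2] w 49.2 g 63.3
held x -26 edges 68.75 117.5 c 93.125
held x -20 edges 67.5 117.0 c 92.25
front -17.5
tcp in case [-95.87259461  90.31776559]
0.6 [599.9  46.5] 88.5 [47. 33.] [600.40153049  46.42920333]
```

Request:
play_rows(steps=[{"jaw":0.6,"tx":0.2,"ty":-0.042,"tz":-0.03,"yaw":0},{"jaw":0.6,"tx":0.4,"ty":-0.055,"tz":-0.03,"yaw":0},{"jaw":0.6,"tx":0.6,"ty":-0.067,"tz":-0.03,"yaw":0},{"jaw":0.6,"tx":0.8,"ty":-0.079,"tz":-0.03,"yaw":0},{"jaw":0.6,"tx":1.0,"ty":-0.091,"tz":-0.03,"yaw":0},{"jaw":0.6,"tx":1.2,"ty":-0.104,"tz":-0.03,"yaw":0},{"jaw":0.6,"tx":1.4,"ty":-0.116,"tz":-0.03,"yaw":0},{"jaw":0.6,"tx":1.6,"ty":-0.128,"tz":-0.03,"yaw":0},{"jaw":0.6,"tx":1.6,"ty":-0.128,"tz":-0.03,"yaw":0}])

```text
clock: 26.25
ee_pos: [485.6, 110.7, 90.5]
tool_rot: [-180.0, -0.1, -3.6]
force: [0.8, -0.6, -3.0]
width: 49.1
grip_force: 63.3
```

Request:
play_rows(steps=[{"jaw":0.6,"tx":0.25,"ty":-0.015,"tz":0,"yaw":0},{"jaw":0.6,"tx":0.5,"ty":-0.031,"tz":0,"yaw":0},{"jaw":0.6,"tx":0.75,"ty":-0.046,"tz":0,"yaw":0},{"jaw":0.6,"tx":1.0,"ty":-0.061,"tz":0,"yaw":0},{"jaw":0.6,"tx":1.25,"ty":-0.077,"tz":0,"yaw":0},{"jaw":0.6,"tx":1.5,"ty":-0.092,"tz":0,"yaw":0},{"jaw":0.6,"tx":1.5,"ty":-0.092,"tz":-0.06,"yaw":0},{"jaw":0.3,"tx":1.5,"ty":-0.092,"tz":-0.06,"yaw":0},{"jaw":0.3,"tx":1.5,"ty":-0.092,"tz":-0.06,"yaw":0},{"jaw":0.3,"tx":1.5,"ty":-0.092,"tz":-0.06,"yaw":0}])

```text
clock: 27.25
ee_pos: [522.3, 108.5, 89.2]
tool_rot: [180.0, -0.0, -3.5]
force: [-0.5, -0.2, 0.0]
width: 59.9
grip_force: 0.0
```

Request:
play_rows(steps=[{"jaw":0.3,"tx":-0.5,"ty":0.031,"tz":0,"yaw":0},{"jaw":0.3,"tx":-1,"ty":0.061,"tz":0,"yaw":0},{"jaw":0.3,"tx":-1.5,"ty":0.092,"tz":0,"yaw":0},{"jaw":0.3,"tx":-2,"ty":0.123,"tz":0,"yaw":0},{"jaw":0.3,"tx":-2.2,"ty":0.135,"tz":0,"yaw":0},{"jaw":1,"tx":-2.2,"ty":0.135,"tz":0,"yaw":0},{"jaw":1,"tx":-2.2,"ty":0.135,"tz":0,"yaw":0},{"jaw":1,"tx":-2.2,"ty":0.135,"tz":0,"yaw":0},{"jaw":1,"tx":-2.2,"ty":0.135,"tz":0,"yaw":0},{"jaw":1,"tx":-2.2,"ty":0.135,"tz":0,"yaw":0},{"jaw":1,"tx":-2.2,"ty":0.135,"tz":0,"yaw":0},{"jaw":1,"tx":-2.2,"ty":0.135,"tz":0,"yaw":0}])

```text
clock: 28.45
ee_pos: [467.4, 111.8, 88.9]
tool_rot: [180.0, -0.0, -3.6]
force: [-0.4, -0.5, 0.3]
width: 0.1
grip_force: 0.0
```

Request:
play_rows(steps=[{"jaw":1,"tx":0.3,"ty":-0.018,"tz":0,"yaw":0},{"jaw":1,"tx":0.5,"ty":-0.031,"tz":0,"yaw":0},{"jaw":1,"tx":0.7,"ty":-0.043,"tz":0,"yaw":0},{"jaw":1,"tx":0.9,"ty":-0.055,"tz":0,"yaw":0},{"jaw":1,"tx":1.1,"ty":-0.067,"tz":0,"yaw":0},{"jaw":1,"tx":1.3,"ty":-0.08,"tz":0,"yaw":0},{"jaw":1,"tx":1.5,"ty":-0.092,"tz":0,"yaw":0},{"jaw":1,"tx":1.7,"ty":-0.104,"tz":0,"yaw":0},{"jaw":1,"tx":1.9,"ty":-0.117,"tz":0,"yaw":0},{"jaw":1,"tx":2.1,"ty":-0.129,"tz":0,"yaw":0},{"jaw":1,"tx":2.2,"ty":-0.135,"tz":0,"yaw":0},{"jaw":1,"tx":2.2,"ty":-0.135,"tz":0,"yaw":0}])

```text
clock: 29.65
ee_pos: [523.0, 108.4, 89.0]
tool_rot: [-180.0, -0.1, -3.6]
force: [0.4, 0.7, -0.3]
width: -0.1
grip_force: 0.0
```

Request:
play_rows(steps=[{"jaw":1,"tx":0.1,"ty":-0.006,"tz":0,"yaw":0},{"jaw":1,"tx":0.2,"ty":-0.012,"tz":0,"yaw":0},{"jaw":1,"tx":0.26,"ty":-0.016,"tz":0,"yaw":0},{"jaw":1,"tx":0.26,"ty":-0.016,"tz":0,"yaw":0}])

```text
clock: 30.05
ee_pos: [529.1, 108.1, 89.0]
tool_rot: [180.0, -0.0, -3.5]
force: [-1.6, 0.2, 1.8]
width: -0.1
grip_force: 1.0
```

Request:
play_rows(steps=[{"jaw":1,"tx":0.05,"ty":-0.003,"tz":0,"yaw":0},{"jaw":1,"tx":0.1,"ty":-0.006,"tz":0,"yaw":0},{"jaw":1,"tx":0.1,"ty":-0.006,"tz":0,"yaw":0}])

```text
clock: 30.35
ee_pos: [530.3, 108.0, 88.9]
tool_rot: [180.0, 0.2, -3.5]
force: [-7.4, 0.7, 5.7]
width: -0.1
grip_force: 3.5
```

Request:
play_rows(steps=[{"jaw":1,"tx":0.03,"ty":-0.002,"tz":0,"yaw":0},{"jaw":1,"tx":0.06,"ty":-0.004,"tz":0,"yaw":0},{"jaw":1,"tx":0.06,"ty":-0.004,"tz":0,"yaw":0}])

```text
clock: 30.65
ee_pos: [530.5, 108.0, 88.9]
tool_rot: [180.0, 0.3, -3.5]
force: [-12.1, 0.7, 10.8]
width: -0.1
grip_force: 6.0
```

Request:
play_rows(steps=[{"jaw":1,"tx":-1,"ty":0.06,"tz":0,"yaw":0},{"jaw":1,"tx":-2.5,"ty":0.15,"tz":0.5,"yaw":0},{"jaw":1,"tx":-3,"ty":1,"tz":2,"yaw":0},{"jaw":1,"tx":-3,"ty":2,"tz":4,"yaw":0},{"jaw":1,"tx":-4,"ty":3.5,"tz":5.5,"yaw":0},{"jaw":0.4,"tx":-4.5,"ty":5,"tz":7,"yaw":0},{"jaw":0,"tx":-5,"ty":6.5,"tz":8,"yaw":0},{"jaw":0,"tx":-5,"ty":7,"tz":8,"yaw":0},{"jaw":0,"tx":-5,"ty":7,"tz":8,"yaw":0}])

```text
clock: 31.55
ee_pos: [408.2, 285.7, 291.1]
tool_rot: [-179.8, -0.3, -3.3]
force: [-0.1, 0.4, -0.3]
width: 58.3
grip_force: 0.0
```

```bash
python3 - <<'E'
from h import *
st(); im=read_camera("top"); s=read_camera("side")
meals(im)
a=cv2.resize(im[170:295,250:410],(800,625))[:300,:]; a=cv2.resize(im[175:255,270:375],(787,600),interpolation=cv2.INTER_CUBIC)
cv2.imwrite("pics/t5.png",a[:,:,::-1]); cv2.imwrite("pics/s5.png",cv2.resize(s[190:310,260:420],(800,600),interpolation=cv2.INTER_CUBIC)[:,:,::-1])
for c in("top","side"):
  for l in("left_bar","right_bar"):
    for q in regions_of(c,l)[:2]:
      cc,w,ang=cv2.minAreaRect(np.argwhere(q["mask"])[:,::-1].astype(np.float32)); print(c,l,round(q["p"],2),np.round(cc,1),np.round(w,1),toworld(c,[cc],122 if c=="top" else 111)[0].round(1))
p=np.array(CP)
for s_ in(75,-75):
  W=R2(p[2])@[138,s_]+p[:2]; print("exp",W, [ (h,topix("side",np.array([[*W,h]])).round(1)[0].tolist()) for h in(111,131,151)], topix("top",np.array([[*W,122]])))
E
```

```text
t 31.55 tcp [408.2, 285.7, 291.1] rot [-179.79, -0.31, -3.34] F [-0.1, 0.4, -0.3] w 58.3 g 0.0
0.7 [ 724.3 -321.1] 85.6 [103. 104.] None
0.67 [573.  -75.6] -1.7 [44. 75.] [592.60268968 -74.96447525]
0.64 [581.8  47. ] -1.5 [53. 75.] [601.41210793  46.03105508]
0.57 [604.3 107.2] 88.5 [53. 39.] [605.35182012 106.48065302]
0.36 [704.9 322.3] 17.4 [102. 106.] None
top left_bar 0.78 [292.5 185.7] [31.2  8.6] [679.9  86.8 122. ]
top left_bar 0.3 [320.2 231.8] [101.1  98.7] [556.2  16.8 122. ]
top right_bar 0.49 [350.  188.5] [ 7. 30.] [668.4 -64.4 122. ]
top right_bar 0.15 [309.5 220. ] [12. 17.] [588.   44.1 122. ]
side left_bar 0.5 [354.8 214.7] [22.4  8.1] [686.5 121.4 111. ]
side left_bar 0.37 [321.2 252.6] [ 91.9 101.9] [545.4 -71.4 111. ]
side right_bar 0.5 [366.  243.9] [21.6 10.3] [670.8 -51.4 111. ]
exp [677.34442431  84.58572789] [(111, [355.1, 220.6]), (131, [355.3, 214.4]), (151, [355.5, 208.1])] [[293.31433118 186.659001  ]]
exp [668.13488172 -65.13128625] [(111, [366.5, 246.6]), (131, [366.8, 239.9]), (151, [367.1, 233.2])] [[350.28590158 188.58104927]]
```

View pics/t5.png

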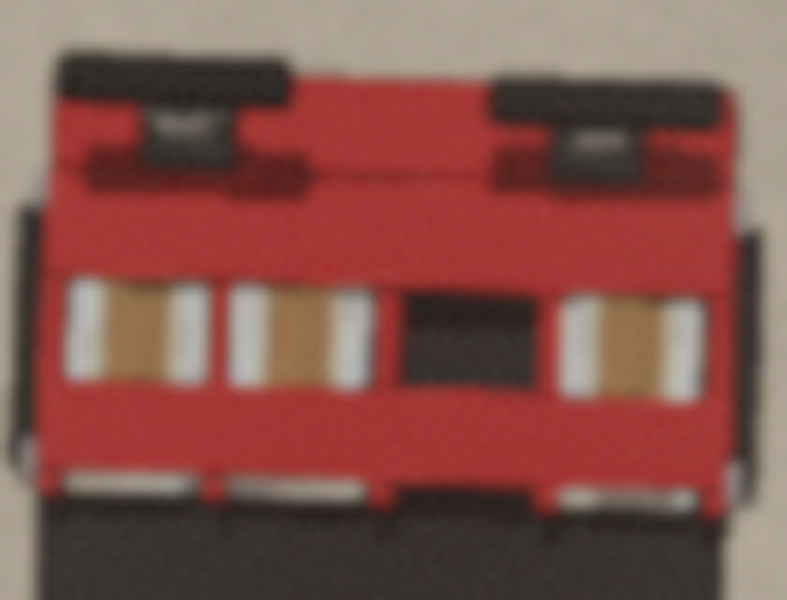

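View pics/s5.png

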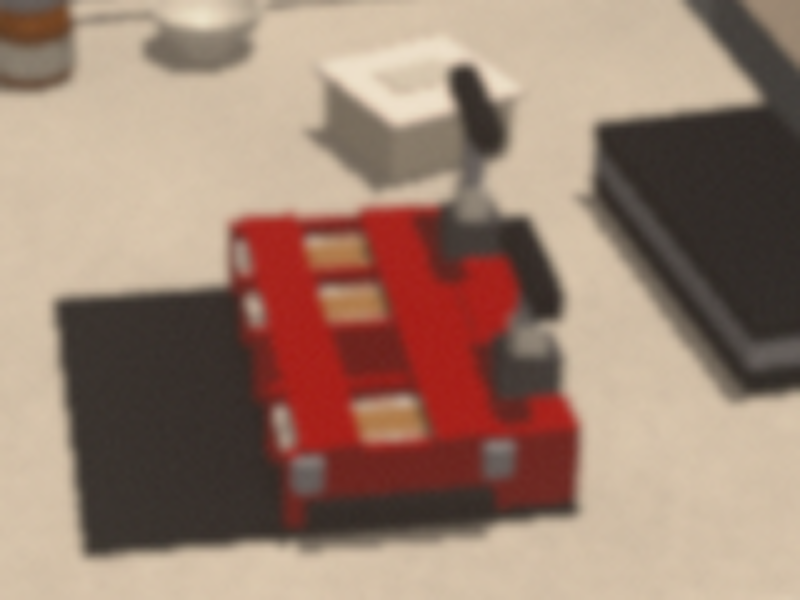

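All three labelled boxes are home, with their ends flush at the mouth. The left handle is drawn out about 19 mm and the right about 8 mm. Next is the left handle.

Request:
play_rows(steps=[{"jaw":0,"tx":0.9,"ty":-0.7,"tz":0,"yaw":1.5},{"jaw":0,"tx":1.8,"ty":-1.4,"tz":0,"yaw":3},{"jaw":0,"tx":2.7,"ty":-2.1,"tz":0,"yaw":4.5},{"jaw":0,"tx":3.6,"ty":-2.8,"tz":0,"yaw":6},{"jaw":0,"tx":4.5,"ty":-3.5,"tz":0,"yaw":7.5},{"jaw":0,"tx":5.4,"ty":-4.2,"tz":0,"yaw":9},{"jaw":0,"tx":6.4,"ty":-4.9,"tz":0,"yaw":10.5},{"jaw":0,"tx":7.4,"ty":-5.6,"tz":0,"yaw":12},{"jaw":0,"tx":8.4,"ty":-6.3,"tz":0,"yaw":13.5},{"jaw":0,"tx":9.4,"ty":-7,"tz":0,"yaw":15},{"jaw":0,"tx":10.2,"ty":-7.6,"tz":0,"yaw":16.5},{"jaw":0,"tx":10.8,"ty":-7.97,"tz":0,"yaw":17.96}])

```text
clock: 33.1
ee_pos: [679.0, 81.0, 287.9]
tool_rot: [-179.9, 0.0, 86.4]
force: [0.6, 1.4, -0.0]
width: 85.6
grip_force: 0.0
```

Request:
play_rows(steps=[{"jaw":0,"tx":0,"ty":0,"tz":0,"yaw":0},{"jaw":0,"tx":0,"ty":0,"tz":0,"yaw":0},{"jaw":0,"tx":0,"ty":0,"tz":0,"yaw":0}])

```text
clock: 33.4
ee_pos: [677.1, 83.9, 288.8]
tool_rot: [-180.0, -0.0, 86.1]
force: [-0.3, -0.6, -0.6]
width: 85.4
grip_force: 0.0
```

Request:
play_rows(steps=[{"jaw":0,"tx":0,"ty":0,"tz":-1.3,"yaw":0.07},{"jaw":0,"tx":0,"ty":0,"tz":-2.6,"yaw":0.07},{"jaw":0,"tx":0,"ty":0,"tz":-3.6,"yaw":0.07},{"jaw":0,"tx":0,"ty":0,"tz":-4.2,"yaw":0.07},{"jaw":0,"tx":0,"ty":0,"tz":-4.25,"yaw":0.07},{"jaw":0.5,"tx":0,"ty":0,"tz":-4.25,"yaw":0.07},{"jaw":0.5,"tx":0,"ty":0,"tz":-4.25,"yaw":0.07},{"jaw":0.5,"tx":0,"ty":0,"tz":-4.25,"yaw":0.07}], squeeze=40)

```text
clock: 34.2
ee_pos: [678.2, 83.7, 184.2]
tool_rot: [179.9, -0.0, 86.6]
force: [-0.5, 0.8, -0.7]
width: 44.1
grip_force: 0.0
```

Request:
play_rows(steps=[{"jaw":0.9,"tx":0,"ty":0,"tz":0,"yaw":0},{"jaw":0.9,"tx":0,"ty":0,"tz":0,"yaw":0},{"jaw":0.9,"tx":0,"ty":0,"tz":0,"yaw":0},{"jaw":0.9,"tx":0,"ty":0,"tz":0,"yaw":0},{"jaw":0.9,"tx":0,"ty":0,"tz":0,"yaw":0},{"jaw":0.9,"tx":0,"ty":0,"tz":0,"yaw":0}])

```text
clock: 34.8
ee_pos: [676.3, 83.7, 182.5]
tool_rot: [-179.8, 0.0, 86.6]
force: [-7.2, -0.7, 2.4]
width: 17.5
grip_force: 41.3
```

Request:
play_rows(steps=[{"jaw":0.9,"tx":-0.03,"ty":0,"tz":0.3,"yaw":0},{"jaw":0.9,"tx":-0.03,"ty":0,"tz":0.6,"yaw":0},{"jaw":0.9,"tx":-0.03,"ty":0,"tz":0.9,"yaw":0},{"jaw":0.9,"tx":-0.03,"ty":0,"tz":1.2,"yaw":0},{"jaw":0.9,"tx":-0.03,"ty":0,"tz":1.5,"yaw":0},{"jaw":0.9,"tx":-0.03,"ty":0,"tz":1.8,"yaw":0},{"jaw":0.9,"tx":-0.03,"ty":0,"tz":2.1,"yaw":0},{"jaw":0.9,"tx":-0.03,"ty":0,"tz":2.4,"yaw":0},{"jaw":0.9,"tx":-0.03,"ty":0,"tz":2.7,"yaw":0},{"jaw":0.9,"tx":-0.03,"ty":0,"tz":2.9,"yaw":0},{"jaw":0.9,"tx":-0.03,"ty":0,"tz":2.9,"yaw":0}], squeeze=60)

```text
clock: 35.9
ee_pos: [676.5, 83.7, 256.3]
tool_rot: [-179.9, -0.0, 86.6]
force: [-7.0, 0.5, -1.3]
width: 17.3
grip_force: 60.8
```

Request:
play_rows(steps=[{"jaw":0.9,"tx":0,"ty":0,"tz":0.1,"yaw":0},{"jaw":0.9,"tx":0,"ty":0,"tz":0.2,"yaw":0},{"jaw":0.9,"tx":0,"ty":0,"tz":0.3,"yaw":0},{"jaw":0.9,"tx":0,"ty":0,"tz":0.3,"yaw":0}])

```text
clock: 36.3
ee_pos: [676.1, 83.6, 257.4]
tool_rot: [-179.5, 0.0, 86.6]
force: [-0.3, 1.0, -29.4]
width: 17.3
grip_force: 60.8
```

```bash
python3 - <<'E'
from h import *
st(); s=read_camera("side"); im=read_camera("top")
cv2.imwrite("pics/s6.png",cv2.resize(s[130:280,280:480],(800,600),interpolation=cv2.INTER_CUBIC)[:,:,::-1])
p=np.array(CP)
for y in(75,):
  W=R2(p[2])@[138,y]+p[:2]
  for h in(75,127,195,203,207,211,215): print(h,((topix("side",np.array([[*W,h]]))[0]-[280,130])*4).round())
  for dy in(-42,42): 
    W=R2(p[2])@[138,y+dy]+p[:2]; print(dy,[((topix("side",np.array([[*W,h]]))[0]-[280,130])*4).round() for h in (203,215)])
E
```

```text
t 36.3 tcp [676.1, 83.6, 257.4] rot [-179.54, 0.02, 86.6] F [-0.3, 1.0, -29.4] w 17.3 g 60.8
75 [299. 407.]
127 [301. 343.]
195 [304. 256.]
203 [305. 245.]
207 [305. 240.]
211 [305. 235.]
215 [305. 230.]
-42 [array([317., 270.]), array([318., 254.])]
42 [array([293., 222.]), array([293., 206.])]
```

View pics/s6.png

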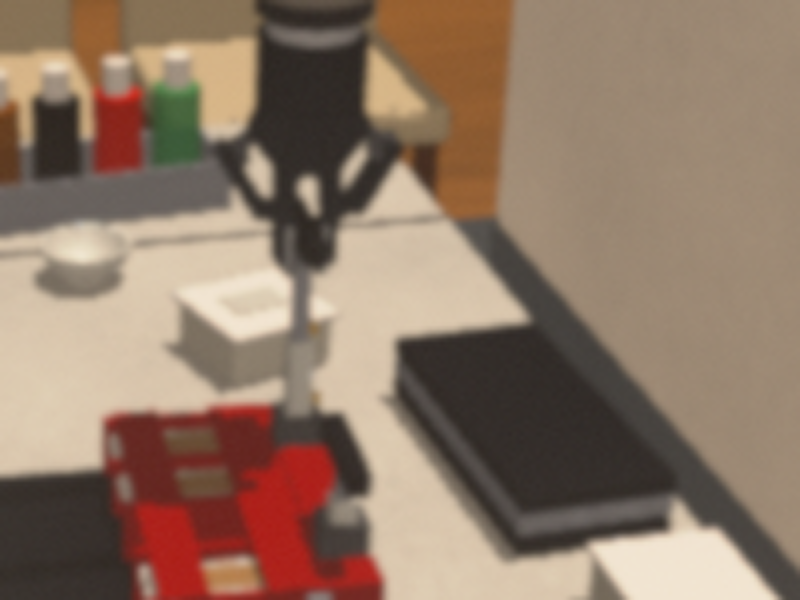

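Both brass buttons of the left handle show, at (313,330) and (316,398). The force jump also marks the end stop. I'll release it and go to the right handle.

Request:
play_rows(steps=[{"jaw":0.9,"tx":0,"ty":0,"tz":-0.18,"yaw":0},{"jaw":0.9,"tx":0,"ty":0,"tz":-0.18,"yaw":0},{"jaw":0.3,"tx":0,"ty":0,"tz":-0.18,"yaw":0},{"jaw":0,"tx":0,"ty":0,"tz":-0.18,"yaw":0},{"jaw":0,"tx":0,"ty":0,"tz":-0.18,"yaw":0},{"jaw":0,"tx":0,"ty":0,"tz":-0.18,"yaw":0},{"jaw":0,"tx":0,"ty":0,"tz":0.6,"yaw":0},{"jaw":0,"tx":0,"ty":0,"tz":1.5,"yaw":0},{"jaw":0,"tx":0,"ty":0,"tz":2.5,"yaw":0},{"jaw":0,"tx":0,"ty":0,"tz":3,"yaw":0},{"jaw":0,"tx":0,"ty":0,"tz":3,"yaw":0}])

```text
clock: 37.5
ee_pos: [677.6, 83.5, 340.3]
tool_rot: [179.7, -0.0, 86.6]
force: [0.7, 0.5, 0.0]
width: 85.7
grip_force: 0.0
```

Request:
play_rows(steps=[{"jaw":0,"tx":-0.1,"ty":-1,"tz":0,"yaw":0},{"jaw":0,"tx":-0.2,"ty":-2.2,"tz":0,"yaw":0},{"jaw":0,"tx":-0.3,"ty":-3.4,"tz":0,"yaw":0},{"jaw":0,"tx":-0.32,"ty":-4.6,"tz":0,"yaw":0},{"jaw":0,"tx":-0.32,"ty":-5.6,"tz":0,"yaw":0},{"jaw":0,"tx":-0.32,"ty":-5.95,"tz":0,"yaw":0},{"jaw":0,"tx":-0.32,"ty":-5.95,"tz":0,"yaw":0},{"jaw":0,"tx":-0.32,"ty":-5.95,"tz":0,"yaw":0},{"jaw":0,"tx":-0.32,"ty":-5.95,"tz":0,"yaw":0}])

```text
clock: 38.4
ee_pos: [669.1, -63.7, 337.5]
tool_rot: [-180.0, -0.0, 86.7]
force: [0.3, -0.3, 0.3]
width: 85.2
grip_force: 0.0
```

Request:
play_rows(steps=[{"jaw":0,"tx":-0.08,"ty":-0.05,"tz":-1.5,"yaw":0},{"jaw":0,"tx":-0.08,"ty":-0.05,"tz":-3,"yaw":0},{"jaw":0,"tx":-0.08,"ty":-0.05,"tz":-4.5,"yaw":0},{"jaw":0,"tx":-0.08,"ty":-0.05,"tz":-5.6,"yaw":0},{"jaw":0,"tx":-0.08,"ty":-0.05,"tz":-6.2,"yaw":0},{"jaw":0,"tx":-0.08,"ty":-0.05,"tz":-6.42,"yaw":0},{"jaw":0.5,"tx":-0.08,"ty":-0.05,"tz":-6.42,"yaw":0},{"jaw":0.5,"tx":-0.08,"ty":-0.05,"tz":-6.42,"yaw":0},{"jaw":0.5,"tx":-0.08,"ty":-0.05,"tz":-6.42,"yaw":0}], squeeze=40)

```text
clock: 39.3
ee_pos: [667.7, -66.3, 178.7]
tool_rot: [179.8, 0.0, 86.6]
force: [-0.7, -0.4, -0.3]
width: 43.9
grip_force: 0.0
```

Request:
play_rows(steps=[{"jaw":0.9,"tx":0,"ty":0,"tz":0,"yaw":0},{"jaw":0.9,"tx":0,"ty":0,"tz":0,"yaw":0},{"jaw":0.9,"tx":0,"ty":0,"tz":0,"yaw":0},{"jaw":0.9,"tx":0,"ty":0,"tz":0,"yaw":0},{"jaw":0.9,"tx":0,"ty":0,"tz":0,"yaw":0},{"jaw":0.9,"tx":0,"ty":0,"tz":0,"yaw":0}])

```text
clock: 39.9
ee_pos: [666.7, -66.4, 177.1]
tool_rot: [-179.9, -0.0, 86.6]
force: [-5.5, 0.4, 2.4]
width: 17.3
grip_force: 42.5
```

Request:
play_rows(steps=[{"jaw":0.9,"tx":-0.02,"ty":0,"tz":0.3,"yaw":0},{"jaw":0.9,"tx":-0.02,"ty":0,"tz":0.6,"yaw":0},{"jaw":0.9,"tx":-0.02,"ty":0,"tz":0.9,"yaw":0},{"jaw":0.9,"tx":-0.02,"ty":0,"tz":1.2,"yaw":0},{"jaw":0.9,"tx":-0.02,"ty":0,"tz":1.5,"yaw":0},{"jaw":0.9,"tx":-0.02,"ty":0,"tz":1.8,"yaw":0},{"jaw":0.9,"tx":-0.02,"ty":0,"tz":2.1,"yaw":0},{"jaw":0.9,"tx":-0.02,"ty":0,"tz":2.4,"yaw":0},{"jaw":0.9,"tx":-0.02,"ty":0,"tz":2.7,"yaw":0},{"jaw":0.9,"tx":-0.02,"ty":0,"tz":3,"yaw":0},{"jaw":0.9,"tx":-0.02,"ty":0,"tz":3.2,"yaw":0},{"jaw":0.9,"tx":-0.02,"ty":0,"tz":3.2,"yaw":0}], squeeze=60)

```text
clock: 41.1
ee_pos: [666.6, -66.5, 258.6]
tool_rot: [179.9, 0.0, 86.6]
force: [-4.3, 0.8, 1.1]
width: 17.2
grip_force: 63.6
```

Request:
play_rows(steps=[{"jaw":0.9,"tx":0,"ty":0,"tz":0.1,"yaw":0},{"jaw":0.9,"tx":0,"ty":0,"tz":0.2,"yaw":0},{"jaw":0.9,"tx":0,"ty":0,"tz":0.2,"yaw":0}])

```text
clock: 41.4
ee_pos: [666.6, -66.4, 262.3]
tool_rot: [180.0, 0.0, 86.6]
force: [-1.8, -0.1, -4.6]
width: 17.2
grip_force: 62.7
```

Request:
play_rows(steps=[{"jaw":0.9,"tx":0,"ty":0,"tz":0.1,"yaw":0},{"jaw":0.9,"tx":0,"ty":0,"tz":0.2,"yaw":0},{"jaw":0.9,"tx":0,"ty":0,"tz":0.2,"yaw":0}])

```text
clock: 41.7
ee_pos: [666.6, -66.4, 267.7]
tool_rot: [180.0, 0.0, 86.6]
force: [-2.7, 0.3, -4.5]
width: 17.1
grip_force: 62.6
```

Request:
play_rows(steps=[{"jaw":0.9,"tx":0,"ty":0,"tz":0.1,"yaw":0},{"jaw":0.9,"tx":0,"ty":0,"tz":0.2,"yaw":0},{"jaw":0.9,"tx":0,"ty":0,"tz":0.2,"yaw":0}])

```text
clock: 42.0
ee_pos: [666.5, -66.5, 271.4]
tool_rot: [-179.9, -0.0, 86.6]
force: [-1.6, -0.7, -11.7]
width: 17.1
grip_force: 61.8
```

Request:
play_rows(steps=[{"jaw":0.9,"tx":0,"ty":0,"tz":0.06,"yaw":0},{"jaw":0.9,"tx":0,"ty":0,"tz":0.12,"yaw":0},{"jaw":0.9,"tx":0,"ty":0,"tz":0.12,"yaw":0}])

```text
clock: 42.3
ee_pos: [666.4, -66.4, 271.6]
tool_rot: [-179.8, -0.0, 86.6]
force: [4.4, -0.3, -27.6]
width: 16.9
grip_force: 60.0
```

```bash
python3 - <<'E'
from h import *
st(); s=read_camera("side")
cv2.imwrite("pics/s7.png",cv2.resize(s[155:305,280:480],(800,600),interpolation=cv2.INTER_CUBIC)[:,:,::-1])
E
```

```text
t 42.3 tcp [666.4, -66.4, 271.6] rot [-179.77, -0.04, 86.6] F [4.4, -0.3, -27.6] w 16.9 g 60.0
```

View pics/s7.png

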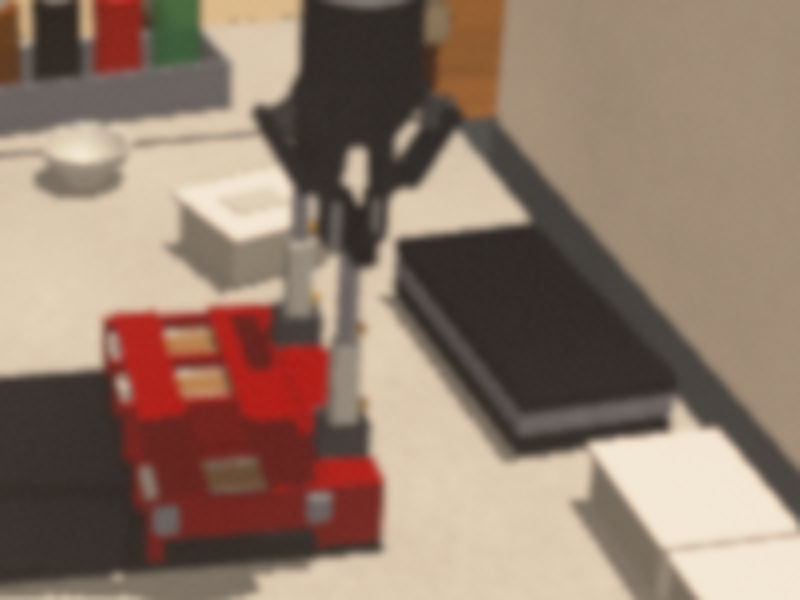

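Four brass buttons are out: left at (313,228) and (316,297), right at (360,330) and (363,405). The left handle is still standing. I'll release, withdraw, and check once more.

Request:
play_rows(steps=[{"jaw":0.9,"tx":0,"ty":0,"tz":-0.16,"yaw":0},{"jaw":0.9,"tx":0,"ty":0,"tz":-0.16,"yaw":0},{"jaw":0.3,"tx":0,"ty":0,"tz":-0.16,"yaw":0},{"jaw":0,"tx":0,"ty":0,"tz":-0.16,"yaw":0},{"jaw":0,"tx":0,"ty":0,"tz":-0.16,"yaw":0},{"jaw":0,"tx":0,"ty":0,"tz":-0.16,"yaw":0},{"jaw":0,"tx":0,"ty":0,"tz":0.6,"yaw":0},{"jaw":0,"tx":0,"ty":0,"tz":1.5,"yaw":0},{"jaw":0,"tx":0,"ty":0,"tz":2.5,"yaw":0},{"jaw":0,"tx":0,"ty":0,"tz":3,"yaw":0},{"jaw":0,"tx":0,"ty":0,"tz":3,"yaw":0}])

```text
clock: 43.45
ee_pos: [667.1, -66.5, 353.3]
tool_rot: [179.7, 0.1, 86.6]
force: [-0.2, 0.1, 0.3]
width: 85.2
grip_force: 0.0
```

Request:
play_rows(steps=[{"jaw":0,"tx":-1,"ty":-1,"tz":0,"yaw":0},{"jaw":0,"tx":-2,"ty":-2,"tz":0,"yaw":0},{"jaw":0,"tx":-3,"ty":-3,"tz":0,"yaw":0},{"jaw":0,"tx":-4,"ty":-4,"tz":0,"yaw":0},{"jaw":0,"tx":-5,"ty":-5,"tz":0,"yaw":0},{"jaw":0,"tx":-6,"ty":-6,"tz":0,"yaw":0},{"jaw":0,"tx":-7,"ty":-7,"tz":0,"yaw":0},{"jaw":0,"tx":-8,"ty":-8,"tz":0,"yaw":0},{"jaw":0,"tx":-9,"ty":-9,"tz":0,"yaw":0},{"jaw":0,"tx":-9,"ty":-9,"tz":0,"yaw":0},{"jaw":0,"tx":-9,"ty":-9,"tz":0,"yaw":0}])

```text
clock: 44.55
ee_pos: [441.1, -291.7, 349.7]
tool_rot: [-180.0, -0.0, 86.5]
force: [0.8, 0.1, 1.0]
width: 85.5
grip_force: 0.0
```

```bash
python3 - <<'E'
from h import *
st(); s=read_camera("side"); im=read_camera("top"); meals(im)
a=cv2.resize(s[180:300,280:400],(400,400),interpolation=cv2.INTER_CUBIC); b=cv2.resize(im[170:290,260:380],(400,400),interpolation=cv2.INTER_CUBIC)
cv2.imwrite("pics/f.png",np.hstack([a,b])[:,:,::-1])
for l in("left_bar","right_bar","left_lower_lock","left_upper_lock"):
  print(l,[(round(q["p"],2),np.round(q["pixel"])) for q in regions_of("side",l)[:3]])
for l in("jar_left","jar_right","tub_left","dip_bowl","tea_cup"):
  print(l,[(round(q["p"],2),np.round(toworld("top",[q["pixel"][::-1]],40)[0][:2])) for q in regions_of("top",l)[:2]])
E
```

```text
t 44.55 tcp [441.1, -291.7, 349.7] rot [-179.99, -0.04, 86.49] F [0.8, 0.1, 1.0] w 85.5 g 0.0
0.77 [573.1 -74.2] -1.7 [47. 75.] [592.96142749 -75.31173989]
0.76 [602.9 108.7] 88.5 [44. 36.] [602.55296825 106.45101631]
0.76 [598.5  46.6] 88.5 [47. 36.] [600.66627806  46.34303487]
left_bar [(0.78, array([194., 354.]))]
right_bar [(0.87, array([216., 365.]))]
left_lower_lock []
left_upper_lock [(0.72, array([232., 363.])), (0.22, array([394., 323.]))]
jar_left [(0.82, array([458., 477.]))]
jar_right [(0.67, array([597.,  50.])), (0.36, array([708., 324.]))]
tub_left [(0.9, array([709., 322.]))]
dip_bowl [(0.84, array([594., 497.])), (0.75, array([690., -73.]))]
tea_cup [(0.73, array([ 595., -500.]))]
```

View pics/f.png

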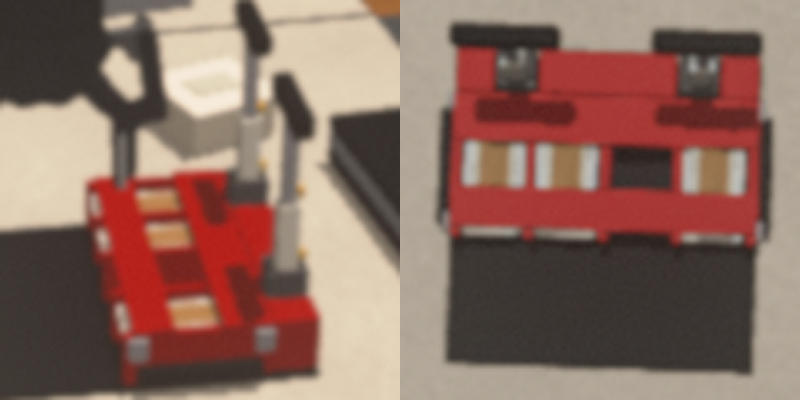

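The boxes are in, both handles stand locked with all four buttons visible, and the bystanders I can re-measure are where they were. Handing in.

```bash
python3 -c "
from workcell import *
print(sign_off())"
```

```text
the job is handed in; nothing more can be done
None
```

The job is handed in: all three labelled meal boxes present are fully home and flush in their own bays, and both handles were then pulled up and left standing locked with all four buttons out.

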